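# Refit the blade rotors and selector knob of a chopper deck

## Robot

A 6-joint arm with a two-finger parallel gripper is mounted at the origin on the work surface. World frame = base frame: x ahead of the robot, y to its left, z up, the work surface at z = 0. Lengths are in m, angles in rad, forces in N, time in s.
With the tool pointing down it reaches from about 0.35 to 0.975 m from the base axis. Payload 4.9 kg.
Tool frame: the origin (TCP) lies on the mounting face of the last link; the fingertips stand 173 mm ahead of it and the grasp point (between the pads) lies 155 mm ahead of it; z points along the fingers, y is the direction in which the jaws open and shut (so a half turn about z gives the same grasp; the last joint's range is limited). The gripper opens to 85 mm and grips with 20 to 120 N. Pads are 22 mm wide; open, the fingers measure 114 mm over their backs; the gripper's body (76 mm by 85 mm) begins 54 mm behind the grasp point. The pads swing forward as they close: fully open they stand 13 mm farther back than shut.
Start: joints at [1.017, 0.053, 1.613, -0, 1.476, -0.119], TCP at [0.263, 0.567, 0.405] pointing down, gripper open.
Joint ranges: [-3.01, 3.01], [-1.01, 2.22], [0.06, 2.58], [-1.02, 4.17], [0.09, 2.62], [-3.14, 3.14]. Speed limits (rad/s): [2.57, 2.57, 3.14, 3.14, 3.14, 3.14].

## Interface

Orientations are given as a unit quaternion [w, x, y, z].
In Python, from plant import manip gives the robot as it stands.
- The arm moves only by the tool play_rows, never from a script. Its argument "increments" is a list of rows, each an object with "offset": the shift along the tool's x, y, z in mm, a list of three; "twist": the turn about the tool's z in rad; "grip": the opening, from 0 (shut) to 1 (fully open). In form: [{"offset": [dx, dy, dz], "twist": twist, "grip": grip}, ...]. A call has 1 to 5 rows; each row is the pose to reach, as a shift and turn from the pose commanded when the call began, along the tool's axes at that moment; what a row does not reach only later rows make up. A row lasts 1/12 s, in which the tool goes at most 41.7 mm and 7.16 degrees, less where a joint would pass 70% of its speed; a pose out of reach is approached as far as the arm can. A call with a gripper value outside its range is refused whole. The fingers move at their own pace and stop on an object; the grip force is fixed at half the most. Time passes only in rows, so rows that repeat a pose let the fingers close. It gives the time, the measured TCP pose, the force and the opening at its end, in the units of the state.
- manip.state(): the state, without advancing time (a new reading comes with each control period).
- manip.grab_frame(name): name is "side" or "top"; returns the picture (384x512x3 uint8, blue, green, red); there is no depth.
- manip.get_calibration(name): a dict with "fx", "fy", "cx", "cy" (pixels), "T" (4x4, takes a point from camera to world coordinates). Camera axes: x right, y down, z forward; pixel columns grow to the right and rows downward; lengths in m; the calibration is good to about 2 mm. A picture is of the moment at which its call begins. get_calibration takes no time and is no camera call.
- manip.job_done(): hands the job in, once; it reports no verdict.
Trained networks look in the newest picture that a camera, given by its name, has taken for a name from the list of things; names that differ only in an ending like _2 or _b are one class to them, and where a whole thing is asked for, a point or a joint stands for the part that bears it (a point fixed in the world has none). Each returns a list of dicts, best first, with "p" (0 to 1); they miss things now and then, are a little off and sometimes report something else, mostly with a low value. They report only what shows in the picture. A call takes as long as a camera call. They do not tell look-alikes from the thing itself.
- manip.boxes_of(query, camera): "xyz" ([x, y, z] in m, in the coordinates of the camera as it stood for that picture, good to about 4 mm: the middle of the surface that is visible of it).
- manip.tip_of(query, camera): "xyz" ([x, y, z] in m, in the coordinates of the camera as it stood for that picture, good to about 4 mm: a listed point, or the origin of a listed thing).
The state is a dict: "time": time; "joint_pos": joint angles; "joint_vel": joint speeds; "joint_efforts": joint torques, N m; "tool_pos": TCP position; "tool_rot": TCP orientation; "contact_force": force on the tool from outside, world axes, zero at the start; "ft_torque": the same for the moment, N m; "gripper_width": opening from 0.0 (shut) to 1.0 (fully open).
Only numpy, scipy, OpenCV 4.12 (cv2) and the standard library are available. Lean on these libraries where they do the work, as an engineer would, in place of code of your own. Each camera call takes 0.05 s, during which the arm holds its last target. There are 200 camera calls.

## Task

Put the washed chopper deck together again: take the storage caps off all three drive stubs and put them in the open steel pan beside the deck, turn each blade rotor lying on the counter until its splines line up with a stub and slide it fully home (one to a stub, any stub). Then push the loose selector knob fully down on its D-shaft, pointer end to the flat, and turn it clockwise to the long mark. Do not disturb the jar, bowl and bottle.

Things in the scene. Friction and masses are not known exactly. Their poses are not given: they have to be found in the camera images.
- deck: fixed square steel drive deck on the counter, 270 x 270 x 40 mm; origin: centre of its underside. Three corners (62.5 mm from the centre in x and in y) carry a drive stub, the fourth (-x, -y) the selector shaft with black marks at its four detents: three short, one long (26 mm)
- stub1: one of three identical fixed upright splined drive stubs (never turn). Origin: on its axis at the deck's top (40 mm above the counter), z up. 6 ribs 6 mm wide, 36 mm across, on a 24 mm core, 36 mm tall, then a plain tapered nose up to 46 mm. Grooves lie along its x axis and every 60 degrees. A rotor slides on when its yaw is the stub's yaw plus any multiple of 60 degrees (within about 6)
- stub2: drive stub, the same as stub1 in all but its yaw
- stub3: drive stub, the same as stub1 in all but its yaw
- rotor1: washed blade rotor: white hexagonal hub 56 mm across flats, 30 mm tall, 6 teeth in its through bore (27 mm between tips, 1.5 mm play on a stub), two steel blades at the bottom (5 mm thick, 110 mm tip to tip, along x). Origin: centre of the underside, z up. Flats and teeth face x and every 60 degrees. 0.2 kg. Lies blades down; grip two opposite flats. Home: underside on the deck. May be absent
- rotor2: blade rotor, the same as rotor1. Two or three rotors are there; an absent one reads None
- rotor3: blade rotor, the same as rotor1. Two or three rotors are there; an absent one reads None
- dial_knob: loose black selector knob: round base 56 mm across, 34 mm tall; on top a bar grip 16 mm wide, 60 mm long, 34 to 60 mm above the underside. Origin: centre of the underside, on the axis of the D bore (30 mm deep, open below), z up. x points along the bar to its longer end, the pointer (36 mm out; other end 24), and to the bore's flat. 1.2 mm play on the shaft (lags 0.1 rad). 0.12 kg
- cap1: grey eight-sided storage cap standing over a drive stub at the start: a cup open below, 48 mm across flats, 54 mm tall, 48 mm deep, with about 2 mm play round the stub. Origin: centre of its open underside, z up; flats face along x and every 45 degrees. 0.08 kg. Lift it straight off, at least 50 mm
- cap2: storage cap, the same as cap1
- cap3: storage cap, the same as cap1
- pan_in (a point): centre of the inner floor of the open steel pan that takes the caps: fixed on the counter, 270 (x) by 140 (y) mm and 30 mm tall outside, walls and floor 4 mm thick, with room for three caps standing in a row along x, 85 mm apart. x and y along its sides, z up
- selector_seat (a point): foot of the selector's D-shaft, on its axis at the deck's top; the shaft is 24 mm across, 28 mm tall, with one flat 5 mm from the axis. z up; x points out through the flat and turns with the shaft. The knob is home when its origin is here, its x along this x
- selector (a joint): turn of the D-shaft, rad, growing clockwise seen from above. Detents at 0, 0.6, 1.2 and 1.8 (0.08 N m to pass from one to the next; it springs into the nearest); 1.2 is the long mark, where the flat faces 0.3 rad clockwise of the deck's x. Starts at 0 or 0.6
- jar: bystander: glass jar, 60 mm across, 110 mm tall; origin: centre of the underside
- bowl: bystander: steel bowl, 100 mm across, 50 mm tall; origin: centre of the underside
- oil: bystander: brown glass bottle, 60 mm across, 170 mm tall; origin: centre of the underside
Things that resemble listed ones, but are neither listed nor needed, are in the scene too. What is shaped like the cap1 but purple or yellow is not meant.

How it is judged:
By the outcome, as a careful person would: the job done as asked, in the order asked, and still so for the second after the job is handed in, with the robot touching nothing.
Of rotor1, rotor2, rotor3 only 2 to 3 are there at a start; the rules pass over those that are not, and their reading is None.
At some moment in a run one of rotor1, rotor2, rotor3, dial_knob may be knocked a few centimetres aside while the robot is not near it.
It also fails if it takes over 210 s, if anything falls off the work surface, if the arm or the gripper's body presses on something with over 40 N, if the wrist force passes 120 N, or if a joint passes its speed limit or range.

## Working session

There is one attempt and no reset: what is moved stays moved. The work goes in short steps, Python scripts to look and compute and a tool call to move; the robot and the scene stay as the last step left them, time stands still between calls to the robot, and variables do not carry over. Pictures are saved under pics/ and viewed, about 12 in all and at most 16, crops included, and the job is handed in when it is done.

Besides the shell and the picture viewer there is one more tool, called as a command line: name --argument value ..., lists and objects as JSON in quotes. play_rows: Moves the arm, as the interface text tells. Its arguments: {"type":"object","properties":{"increments":{"type":"array"}},"required":["increments"]}

```bash
ls; mkdir -p pics
cat > h.py <<'E'
import numpy as np, cv2
from plant import manip
def cal(n):
    c=manip.get_calibration(n); return c,np.array(c["T"])
def w(n,p):
    c,T=cal(n); return (T@np.r_[p,1])[:3]
def px(n,P):
    c,T=cal(n); q=np.linalg.inv(T)@np.r_[P,1]; return np.array([c["fx"]*q[0]/q[2]+c["cx"],c["fy"]*q[1]/q[2]+c["cy"]])
def ray(n,u,v,z):
    c,T=cal(n); d=T[:3,:3]@np.array([(u-c["cx"])/c["fx"],(v-c["cy"])/c["fy"],1]); o=T[:3,3]; return o+d*(z-o[2])/d[2]
def find(q,n,f="tip_of",k=6,pm=0.1):
    for d in getattr(manip,f)(q,n)[:k]:
        if d["p"]<pm: continue
        P=w(n,d["xyz"]); print(q,n,f,round(d["p"],2),P.round(3),px(n,P).round())
E
python3 - <<'E'
from h import *
s=manip.state(); print(s)
for n in("top","side"):
    f=manip.grab_frame(n); cv2.imwrite(f"pics/{n}0.png",cv2.resize(f,(800,600),interpolation=cv2.INTER_CUBIC)); np.save(n+"0.npy",f)
    c,T=cal(n); print(n,c["fx"],T.round(3))
for q in("cap1","rotor1","dial_knob","deck","pan_in","selector_seat","jar","bowl","oil"): find(q,"top")
E
```

```text
pics
{'time': 0.0, 'joint_pos': array([ 1.01699580e+00,  5.33622350e-02,  1.61428091e+00,  9.64694171e-06,
        1.47597908e+00, -1.18969285e-01]), 'joint_vel': array([-0.00108187,  0.00038068, -0.00015187, -0.00067929,  0.00025041,
       -0.00160201]), 'joint_efforts': array([ 3.79795247e-04, -3.93698502e+01, -3.70170987e+01, -6.75702267e-05,
        7.32857472e-03, -1.63911091e-05]), 'tool_pos': array([0.26312831, 0.56662241, 0.40346714]), 'tool_rot': array([-3.39488841e-04,  2.15707147e-01,  9.76457576e-01, -9.56324611e-04]), 'contact_force': array([ 0.28264728,  0.12314687, -0.29756591]), 'ft_torque': array([ 0.01577024, -0.01159805, -0.0054801 ]), 'gripper_width': 0.9975247909702456}
top 433.7961892577593 [[-0.017 -0.993  0.114  0.382]
 [-1.     0.017 -0.002  0.008]
 [-0.    -0.114 -0.993  1.416]
 [ 0.     0.     0.     1.   ]]
side 395.53637948585373 [[ 0.888 -0.257  0.381 -0.007]
 [-0.459 -0.526  0.716 -1.017]
 [ 0.017 -0.811 -0.585  0.914]
 [ 0.     0.     0.     1.   ]]
cap1 top tip_of 0.78 [0.779 0.039 0.   ] [250. 122.]
cap1 top tip_of 0.72 [0.557 0.073 0.004] [241. 188
[... 220 characters left out ...]
173.]
rotor1 top tip_of 0.61 [ 0.662  0.11  -0.003] [229. 157.]
dial_knob top tip_of 0.59 [0.441 0.282 0.   ] [177. 225.]
dial_knob top tip_of 0.32 [ 0.661  0.109 -0.002] [230. 157.]
deck top tip_of 0.68 [ 0.559 -0.144  0.002] [307. 186.]
pan_in top tip_of 0.79 [ 0.49  -0.441  0.006] [399. 206.]
selector_seat top tip_of 0.38 [ 0.498 -0.213  0.044] [330. 203.]
selector_seat top tip_of 0.21 [ 0.493 -0.441  0.005] [399. 205.]
jar top tip_of 0.69 [0.306 0.433 0.001] [130. 267.]
bowl top tip_of 0.98 [ 0.508  0.456 -0.002] [124. 205.]
bowl top tip_of 0.58 [ 0.621 -0.208  0.04 ] [327. 165.]
oil top tip_of 0.94 [ 0.319 -0.423  0.002] [396. 259.]
oil top tip_of 0.41 [ 0.44   0.282 -0.003] [177. 225.]
```

View pics/top0.png

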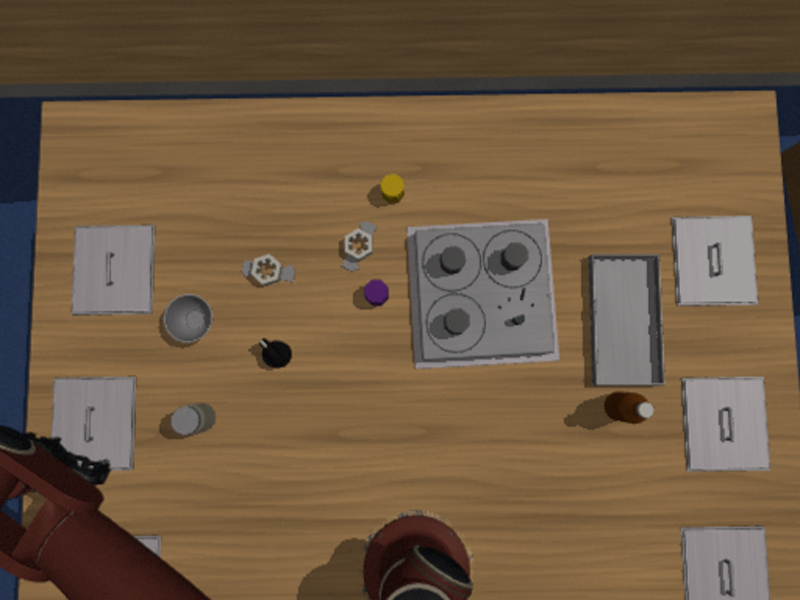

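View pics/side0.png

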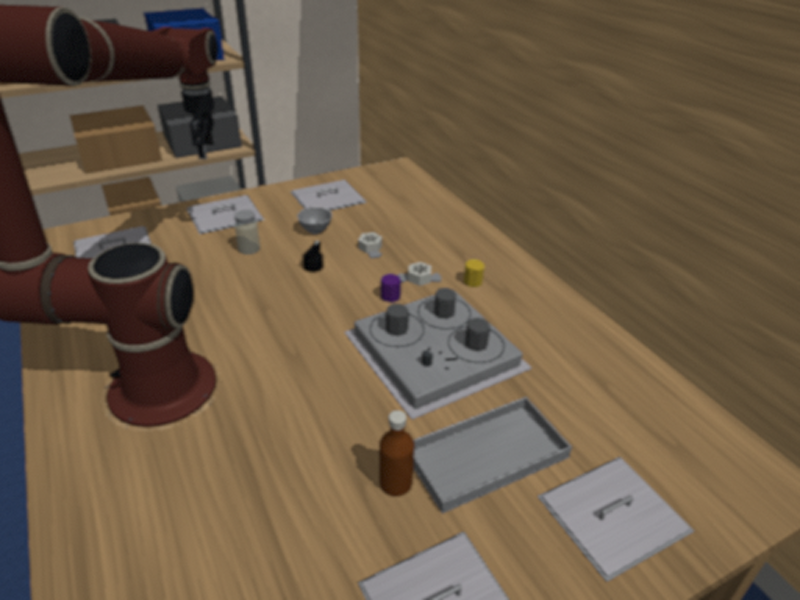

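The top view shows three grey caps on the deck at (452,260), (515,256) and (457,321), with the selector shaft at (515,318). There are two rotors at (265,268) and (358,243), the knob at (277,353) and the pan at (627,320). The purple cup (376,292) and yellow cup (392,187) are look-alikes, so I leave them. I'll enlarge one composite to confirm.

Run:
```python
from h import *
t=np.load("top0.npy")
def crop(f,u,v,h,s): return cv2.resize(f[v-h:v+h,u-h:u+h],(s,s),interpolation=cv2.INTER_CUBIC)
a=crop(t,309,187,48,400); b=crop(t,170,172,24,400); c=crop(t,229,156,24,400); d=crop(t,177,225,24,400)
d=cv2.convertScaleAbs(d,alpha=2.5,beta=20)
im=np.vstack([np.hstack([a,b]),np.hstack([c,d])])
cv2.imwrite("pics/c1.png",cv2.resize(im,(600,600),interpolation=cv2.INTER_AREA))
for q in("cap1","rotor1","dial_knob","deck","pan_in","selector_seat"): find(q,"side")
```

```text
cap1 side tip_of 0.7 [ 0.609 -0.083  0.042] [282. 200.]
cap1 side tip_of 0.65 [ 0.558  0.071 -0.002] [250. 190.]
cap1 side tip_of 0.62 [0.433 0.28  0.002] [200. 170.]
cap1 side tip_of 0.57 [ 0.622 -0.209  0.042] [305. 219.]
cap1 side tip_of 0.49 [ 0.493 -0.09   0.04 ] [254. 210.]
cap1 side tip_of 0.45 [ 0.775  0.036 -0.002] [302. 181.]
rotor1 side tip_of 0.63 [0.614 0.305 0.003] [237. 157.]
rotor1 side tip_of 0.47 [ 0.666  0.111 -0.001] [269. 177.]
dial_knob side tip_of 0.5 [0.431 0.279 0.003] [199. 170.]
deck side tip_of 0.73 [ 0.558 -0.145 -0.002] [278. 224.]
pan_in side tip_of 0.65 [ 0.496 -0.44   0.003] [311. 290.]
pan_in side tip_of 0.33 [ 0.313 -0.419 -0.   ] [251. 309.]
selector_seat side tip_of 0.62 [ 0.497 -0.211  0.043] [272. 231.]
```

View pics/c1.png

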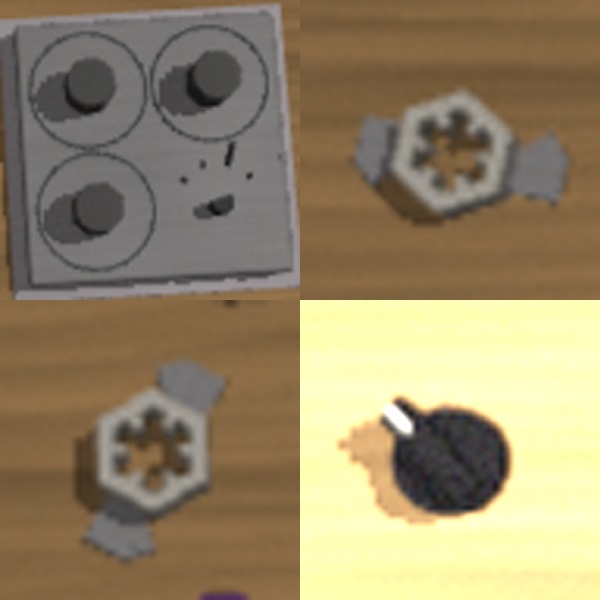

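The crop confirms three grey octagonal caps on the deck stubs, the selector shaft with its flat and marks (long mark at (230,153)), two white toothed rotors, and the black knob with its white pointer toward the upper left. Next I refine the deck pose and plan the moves.

Run:
```python
from h import *
for nm,u,v,z in(("cap A",92,83,.094),("cap B",215,78,.094),("cap C",100,207,.094),("shaft",222,205,.068)):
    print(nm, ray("top",261+u/3.125,139+v/3.125,z).round(4))
# fit deck pose by edges of top face (z=.04): corners from lines on grad
t=np.load("top0.npy"); g=cv2.cvtColor(t,cv2.COLOR_BGR2GRAY)
for u,v in((14,27),(273,12),(293,265),(32,285)): print(ray("top",261+u/3.125,139+v/3.125,.04).round(4))
```

```text
cap A [ 0.6133 -0.0854  0.094 ]
cap B [ 0.6162 -0.2071  0.094 ]
cap C [ 0.4903 -0.0902  0.094 ]
shaft [ 0.4923 -0.2138  0.068 ]
[ 0.6828 -0.0101  0.04  ]
[ 0.694  -0.2784  0.04  ]
[ 0.4325 -0.2882  0.04  ]
[ 0.4168 -0.0234  0.04  ]
```

play_rows --increments '[{"offset":[0,0,0],"twist":-0.11,"grip":1},{"offset":[0,0,0],"twist":-0.22,"grip":1},{"offset":[0,0,0],"twist":-0.33,"grip":1},{"offset":[0,0,0],"twist":-0.434,"grip":1},{"offset":[0,0,0],"twist":-0.434,"grip":1}]'

```text
time: 1.27
tool_pos: [0.2633, 0.5668, 0.4047]
tool_rot: [0.0, -0.0, 1.0, -0.0]
contact_force: [-0.6, -0.3, 0.1]
gripper_width: 0.999
```

play_rows --increments '[{"offset":[-14,-31,0],"twist":0,"grip":1},{"offset":[-28,-62,0],"twist":0,"grip":1},{"offset":[-43,-93,0],"twist":0,"grip":1},{"offset":[-57,-124,0],"twist":0,"grip":1},{"offset":[-72,-155,0],"twist":0,"grip":1}]'

```text
time: 1.68
tool_pos: [0.3353, 0.4104, 0.4048]
tool_rot: [0.0, 0.002, 1.0, 0.0]
contact_force: [0.0, 0.2, 0.2]
gripper_width: 0.997
```

play_rows --increments '[{"offset":[-14,-31,0],"twist":0,"grip":1},{"offset":[-28,-62,0],"twist":0,"grip":1},{"offset":[-43,-93,0],"twist":0,"grip":1},{"offset":[-57,-124,0],"twist":0,"grip":1},{"offset":[-72,-155,0],"twist":0,"grip":1}]'

```text
time: 2.1
tool_pos: [0.4072, 0.2552, 0.405]
tool_rot: [0.0, 0.002, 1.0, 0.0]
contact_force: [0.0, 0.7, -1.2]
gripper_width: 0.999
```

play_rows --increments '[{"offset":[-14,-31,0],"twist":0,"grip":1},{"offset":[-28,-62,0],"twist":0,"grip":1},{"offset":[-43,-93,0],"twist":0,"grip":1},{"offset":[-57,-124,0],"twist":0,"grip":1},{"offset":[-72,-155,0],"twist":0,"grip":1}]'

```text
time: 2.52
tool_pos: [0.4791, 0.1, 0.405]
tool_rot: [0.0, 0.002, 1.0, 0.0]
contact_force: [0.9, 0.7, -1.1]
gripper_width: 0.998
```

play_rows --increments '[{"offset":[-14,-31,0],"twist":0,"grip":1},{"offset":[-28,-62,0],"twist":0,"grip":1},{"offset":[-43,-93,0],"twist":0,"grip":1},{"offset":[-57,-124,0],"twist":0,"grip":1},{"offset":[-72,-155,0],"twist":0,"grip":1}]'

```text
time: 2.93
tool_pos: [0.5511, -0.0551, 0.4049]
tool_rot: [0.0, 0.002, 1.0, -0.0]
contact_force: [0.4, 0.3, 0.9]
gripper_width: 1.0
```

play_rows --increments '[{"offset":[-14,-31,0],"twist":0,"grip":1},{"offset":[-28,-62,0],"twist":0,"grip":1},{"offset":[-43,-93,0],"twist":0,"grip":1},{"offset":[-57,-124,0],"twist":0,"grip":1},{"offset":[-70,-155,0],"twist":0,"grip":1}]'

```text
time: 3.35
tool_pos: [0.6212, -0.2102, 0.4047]
tool_rot: [0.0, 0.002, 1.0, 0.0]
contact_force: [-0.0, -0.3, 0.6]
gripper_width: 0.998
```

play_rows --increments '[{"offset":[0,1,40],"twist":0,"grip":1},{"offset":[0,1,80],"twist":0,"grip":1},{"offset":[0,1,120],"twist":0,"grip":1},{"offset":[0,1,150],"twist":0,"grip":1},{"offset":[0,1,174],"twist":0,"grip":1}]'

```text
time: 3.77
tool_pos: [0.6195, -0.2071, 0.2268]
tool_rot: [-0.002, 0.002, 1.0, 0.001]
contact_force: [-0.7, 0.3, -0.2]
gripper_width: 0.997
```

play_rows --increments '[{"offset":[0,0,0],"twist":0,"grip":0.6},{"offset":[0,0,0],"twist":0,"grip":0.55},{"offset":[0,0,0],"twist":0,"grip":0.3},{"offset":[0,0,0],"twist":0,"grip":0.3},{"offset":[0,0,0],"twist":0,"grip":0.3}]'

```text
time: 4.18
tool_pos: [0.6217, -0.2079, 0.2338]
tool_rot: [0.002, 0.001, 1.0, -0.001]
contact_force: [-0.6, -0.5, -1.5]
gripper_width: 0.549
```

play_rows --increments '[{"offset":[0,0,0],"twist":0,"grip":0.3},{"offset":[0,0,0],"twist":0,"grip":0.3},{"offset":[0,0,-15],"twist":0,"grip":0.3},{"offset":[0,0,-35],"twist":0,"grip":0.3},{"offset":[0,0,-60],"twist":0,"grip":0.3}]'

```text
time: 4.6
tool_pos: [0.62, -0.207, 0.2902]
tool_rot: [-0.002, 0.0, 1.0, 0.001]
contact_force: [0.6, -0.3, -1.1]
gripper_width: 0.552
```

play_rows --increments '[{"offset":[0,0,-25],"twist":0,"grip":0.3},{"offset":[0,0,-50],"twist":0,"grip":0.3},{"offset":[0,0,-50],"twist":0,"grip":0.3}]'

```text
time: 4.85
tool_pos: [0.6219, -0.208, 0.3488]
tool_rot: [0.005, 0.0, 1.0, -0.002]
contact_force: [1.7, -0.5, 1.3]
gripper_width: 0.555
```

Run:
```python
from h import *
f=manip.grab_frame("side"); cv2.imwrite("pics/s1.png",cv2.resize(f[130:310,200:400],(660,594),interpolation=cv2.INTER_CUBIC))
s=manip.state(); print(s["tool_pos"],s["gripper_width"])
```

```text
[ 0.6214184  -0.20777476  0.34584688] 0.5504964648313793
```

View pics/s1.png

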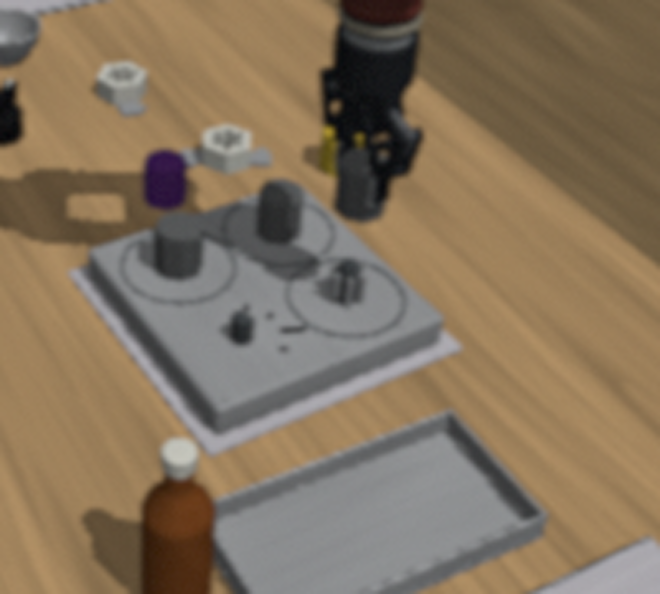

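The side view shows the cap off with its stub bare, and it is held in the gripper. I'll carry it to the pan.

play_rows --increments '[{"offset":[4,-40,0],"twist":0,"grip":0.3},{"offset":[8,-80,0],"twist":0,"grip":0.3},{"offset":[12,-120,0],"twist":0,"grip":0.3},{"offset":[16,-160,0],"twist":0,"grip":0.3},{"offset":[20,-200,0],"twist":0,"grip":0.3}]'

```text
time: 5.32
tool_pos: [0.5996, -0.4087, 0.3388]
tool_rot: [-0.001, 0.0, 1.0, 0.001]
contact_force: [1.1, 0.5, 0.0]
gripper_width: 0.553
```

play_rows --increments '[{"offset":[3,-28,0],"twist":0,"grip":0.3},{"offset":[3,-28,40],"twist":0,"grip":0.3},{"offset":[3,-28,80],"twist":0,"grip":0.3},{"offset":[3,-28,110],"twist":0,"grip":0.3},{"offset":[3,-28,130],"twist":0,"grip":0.3}]'

```text
time: 5.73
tool_pos: [0.5953, -0.4342, 0.2037]
tool_rot: [-0.004, 0.001, 1.0, 0.003]
contact_force: [-0.0, -0.1, -0.7]
gripper_width: 0.551
```

play_rows --increments '[{"offset":[0,0,6],"twist":0,"grip":0.3},{"offset":[0,0,12],"twist":0,"grip":0.3},{"offset":[0,0,14],"twist":0,"grip":0.3},{"offset":[0,0,14],"twist":0,"grip":0.3},{"offset":[0,0,14],"twist":0,"grip":0.3}]'

```text
time: 6.15
tool_pos: [0.5976, -0.4355, 0.1977]
tool_rot: [0.0, 0.0, 1.0, -0.0]
contact_force: [-2.0, 0.8, 1.7]
gripper_width: 0.55
```

play_rows --increments '[{"offset":[0,0,0],"twist":0,"grip":0.8},{"offset":[0,0,0],"twist":0,"grip":0.8},{"offset":[0,0,0],"twist":0,"grip":0.8},{"offset":[0,0,0],"twist":0,"grip":0.8},{"offset":[0,0,-15],"twist":0,"grip":0.8}]'

```text
time: 6.57
tool_pos: [0.5963, -0.4344, 0.208]
tool_rot: [-0.003, 0.0, 1.0, 0.002]
contact_force: [0.1, 0.2, -0.5]
gripper_width: 0.799
```

play_rows --increments '[{"offset":[0,0,-30],"twist":0,"grip":1},{"offset":[0,0,-70],"twist":0,"grip":1},{"offset":[0,0,-110],"twist":0,"grip":1},{"offset":[0,0,-140],"twist":0,"grip":1},{"offset":[0,0,-140],"twist":0,"grip":1}]'

```text
time: 6.98
tool_pos: [0.5988, -0.4365, 0.3642]
tool_rot: [0.006, 0.0, 1.0, -0.006]
contact_force: [0.8, -0.8, 1.7]
gripper_width: 0.998
```

play_rows --increments '[{"offset":[-2,36,0],"twist":0,"grip":1},{"offset":[-4,72,0],"twist":0,"grip":1},{"offset":[-6,108,0],"twist":0,"grip":1},{"offset":[-8,144,0],"twist":0,"grip":1},{"offset":[-9,177,0],"twist":0,"grip":1}]'

```text
time: 7.4
tool_pos: [0.6065, -0.2566, 0.3527]
tool_rot: [0.001, 0.0, 1.0, -0.0]
contact_force: [-0.7, 0.1, 0.4]
gripper_width: 0.996
```

play_rows --increments '[{"offset":[-2,36,0],"twist":0,"grip":1},{"offset":[-4,72,0],"twist":0,"grip":1},{"offset":[-6,108,0],"twist":0,"grip":1},{"offset":[-8,144,0],"twist":0,"grip":1},{"offset":[-8,176,0],"twist":0,"grip":1}]'

```text
time: 7.82
tool_pos: [0.6146, -0.0803, 0.3529]
tool_rot: [0.001, 0.0, 1.0, 0.0]
contact_force: [0.6, -0.3, 0.3]
gripper_width: 1.002
```

play_rows --increments '[{"offset":[0,0,0],"twist":0,"grip":1},{"offset":[0,0,35],"twist":0,"grip":1},{"offset":[0,0,70],"twist":0,"grip":1},{"offset":[0,0,105],"twist":0,"grip":1},{"offset":[0,0,121],"twist":0,"grip":1}]'

```text
time: 8.23
tool_pos: [0.613, -0.0824, 0.2263]
tool_rot: [-0.003, 0.0, 1.0, 0.001]
contact_force: [-0.6, 0.1, -0.5]
gripper_width: 0.998
```

play_rows --increments '[{"offset":[0,0,0],"twist":0,"grip":0.7},{"offset":[0,0,0],"twist":0,"grip":0.5},{"offset":[0,0,0],"twist":0,"grip":0.3},{"offset":[0,0,0],"twist":0,"grip":0.3},{"offset":[0,0,0],"twist":0,"grip":0.3}]'

```text
time: 8.65
tool_pos: [0.6159, -0.0829, 0.2337]
tool_rot: [0.003, 0.0, 1.0, -0.001]
contact_force: [0.1, -0.9, 5.5]
gripper_width: 0.567
```

play_rows --increments '[{"offset":[0,0,0],"twist":0,"grip":0.3},{"offset":[0,0,0],"twist":0,"grip":0.3},{"offset":[0,0,-20],"twist":0,"grip":0.3},{"offset":[0,0,-50],"twist":0,"grip":0.3},{"offset":[0,0,-80],"twist":0,"grip":0.3}]'

```text
time: 9.07
tool_pos: [0.6143, -0.0823, 0.3106]
tool_rot: [-0.001, 0.0, 1.0, 0.0]
contact_force: [0.3, 0.2, -0.7]
gripper_width: 0.556
```

play_rows --increments '[{"offset":[0,0,-30],"twist":0,"grip":0.3},{"offset":[9,-35,-30],"twist":0,"grip":0.3},{"offset":[18,-70,-30],"twist":0,"grip":0.3},{"offset":[27,-105,-30],"twist":0,"grip":0.3},{"offset":[36,-140,-30],"twist":0,"grip":0.3}]'

```text
time: 9.48
tool_pos: [0.578, -0.2235, 0.3414]
tool_rot: [0.0, -0.0, 1.0, -0.0]
contact_force: [0.1, -0.0, -0.7]
gripper_width: 0.567
```

play_rows --increments '[{"offset":[10,-40,0],"twist":0,"grip":0.3},{"offset":[20,-80,0],"twist":0,"grip":0.3},{"offset":[30,-120,0],"twist":0,"grip":0.3},{"offset":[40,-160,0],"twist":0,"grip":0.3},{"offset":[50,-200,0],"twist":0,"grip":0.3}]'

```text
time: 9.9
tool_pos: [0.5275, -0.4241, 0.341]
tool_rot: [0.0, 0.0, 1.0, -0.0]
contact_force: [0.8, 0.4, 0.2]
gripper_width: 0.565
```

play_rows --increments '[{"offset":[4,-15,0],"twist":0,"grip":0.3},{"offset":[4,-15,40],"twist":0,"grip":0.3},{"offset":[4,-15,80],"twist":0,"grip":0.3},{"offset":[4,-15,110],"twist":0,"grip":0.3},{"offset":[4,-15,130],"twist":0,"grip":0.3}]'

```text
time: 10.32
tool_pos: [0.5232, -0.4361, 0.2061]
tool_rot: [-0.002, 0.001, 1.0, 0.002]
contact_force: [-0.4, 0.4, -1.0]
gripper_width: 0.563
```

play_rows --increments '[{"offset":[0,0,6],"twist":0,"grip":0.3},{"offset":[0,0,12],"twist":0,"grip":0.3},{"offset":[0,0,14],"twist":0,"grip":0.3},{"offset":[0,0,14],"twist":0,"grip":0.3},{"offset":[0,0,14],"twist":0,"grip":0.3}]'

```text
time: 10.73
tool_pos: [0.5252, -0.4379, 0.1988]
tool_rot: [0.001, 0.0, 1.0, -0.001]
contact_force: [-0.3, 0.5, -0.0]
gripper_width: 0.566
```

play_rows --increments '[{"offset":[0,0,0],"twist":0,"grip":0.8},{"offset":[0,0,0],"twist":0,"grip":0.8},{"offset":[0,0,0],"twist":0,"grip":0.8},{"offset":[0,0,0],"twist":0,"grip":0.8},{"offset":[0,0,-15],"twist":0,"grip":0.8}]'

```text
time: 11.15
tool_pos: [0.5234, -0.4363, 0.2087]
tool_rot: [-0.002, 0.0, 1.0, 0.002]
contact_force: [-0.6, 0.3, -0.5]
gripper_width: 0.803
```

play_rows --increments '[{"offset":[0,0,-30],"twist":0,"grip":1},{"offset":[0,0,-70],"twist":0,"grip":1},{"offset":[0,0,-110],"twist":0,"grip":1},{"offset":[0,0,-140],"twist":0,"grip":1},{"offset":[0,0,-140],"twist":0,"grip":1}]'

```text
time: 11.57
tool_pos: [0.5258, -0.4387, 0.3636]
tool_rot: [0.006, 0.0, 1.0, -0.006]
contact_force: [0.9, -1.3, 1.4]
gripper_width: 0.999
```

play_rows --increments '[{"offset":[3,36,0],"twist":0,"grip":1},{"offset":[6,72,0],"twist":0,"grip":1},{"offset":[10,108,0],"twist":0,"grip":1},{"offset":[14,144,0],"twist":0,"grip":1},{"offset":[17,175,0],"twist":0,"grip":1}]'

```text
time: 11.98
tool_pos: [0.507, -0.2604, 0.3525]
tool_rot: [0.0, 0.0, 1.0, -0.0]
contact_force: [0.2, 0.8, 0.8]
gripper_width: 1.0
```

play_rows --increments '[{"offset":[3,36,0],"twist":0,"grip":1},{"offset":[6,72,0],"twist":0,"grip":1},{"offset":[10,108,0],"twist":0,"grip":1},{"offset":[14,144,0],"twist":0,"grip":1},{"offset":[17,175,0],"twist":0,"grip":1}]'

```text
time: 12.4
tool_pos: [0.49, -0.0853, 0.3526]
tool_rot: [0.001, 0.0, 1.0, 0.0]
contact_force: [1.4, 0.2, 0.7]
gripper_width: 1.0
```

play_rows --increments '[{"offset":[0,0,0],"twist":0,"grip":1},{"offset":[0,0,35],"twist":0,"grip":1},{"offset":[0,0,70],"twist":0,"grip":1},{"offset":[0,0,105],"twist":0,"grip":1},{"offset":[0,0,121],"twist":0,"grip":1}]'

```text
time: 12.82
tool_pos: [0.4891, -0.0871, 0.2269]
tool_rot: [-0.003, 0.0, 1.0, 0.001]
contact_force: [-0.3, 0.3, -0.4]
gripper_width: 1.0
```

play_rows --increments '[{"offset":[0,0,0],"twist":0,"grip":0.7},{"offset":[0,0,0],"twist":0,"grip":0.5},{"offset":[0,0,0],"twist":0,"grip":0.3},{"offset":[0,0,0],"twist":0,"grip":0.3},{"offset":[0,0,0],"twist":0,"grip":0.3}]'

```text
time: 13.23
tool_pos: [0.492, -0.0879, 0.2334]
tool_rot: [0.002, 0.0, 1.0, -0.001]
contact_force: [-0.1, -1.2, 4.7]
gripper_width: 0.555
```

play_rows --increments '[{"offset":[0,0,0],"twist":0,"grip":0.3},{"offset":[0,0,0],"twist":0,"grip":0.3},{"offset":[0,0,-20],"twist":0,"grip":0.3},{"offset":[0,0,-50],"twist":0,"grip":0.3},{"offset":[0,0,-80],"twist":0,"grip":0.3}]'

```text
time: 13.65
tool_pos: [0.4903, -0.0871, 0.311]
tool_rot: [-0.001, 0.0, 1.0, 0.0]
contact_force: [1.0, -0.0, -0.3]
gripper_width: 0.552
```

play_rows --increments '[{"offset":[0,0,-30],"twist":0,"grip":0.3},{"offset":[4,-35,-30],"twist":0,"grip":0.3},{"offset":[8,-70,-30],"twist":0,"grip":0.3},{"offset":[12,-105,-30],"twist":0,"grip":0.3},{"offset":[16,-140,-30],"twist":0,"grip":0.3}]'

```text
time: 14.07
tool_pos: [0.4742, -0.2285, 0.3414]
tool_rot: [0.001, -0.0, 1.0, -0.0]
contact_force: [0.6, -0.0, -0.6]
gripper_width: 0.547
```

play_rows --increments '[{"offset":[5,-40,0],"twist":0,"grip":0.3},{"offset":[10,-80,0],"twist":0,"grip":0.3},{"offset":[15,-120,0],"twist":0,"grip":0.3},{"offset":[20,-160,0],"twist":0,"grip":0.3},{"offset":[24,-200,0],"twist":0,"grip":0.3}]'

```text
time: 14.48
tool_pos: [0.4497, -0.4292, 0.3409]
tool_rot: [0.0, 0.001, 1.0, -0.0]
contact_force: [0.5, -0.0, -0.0]
gripper_width: 0.553
```

play_rows --increments '[{"offset":[0,-14,0],"twist":0,"grip":0.3},{"offset":[0,-14,40],"twist":0,"grip":0.3},{"offset":[0,-14,80],"twist":0,"grip":0.3},{"offset":[0,-14,110],"twist":0,"grip":0.3},{"offset":[0,-14,130],"twist":0,"grip":0.3}]'

```text
time: 14.9
tool_pos: [0.4494, -0.4399, 0.2064]
tool_rot: [-0.002, 0.001, 1.0, 0.002]
contact_force: [-0.3, -0.3, -0.7]
gripper_width: 0.55
```

play_rows --increments '[{"offset":[0,0,6],"twist":0,"grip":0.3},{"offset":[0,0,12],"twist":0,"grip":0.3},{"offset":[0,0,14],"twist":0,"grip":0.3},{"offset":[0,0,14],"twist":0,"grip":0.3},{"offset":[0,0,14],"twist":0,"grip":0.3}]'

```text
time: 15.32
tool_pos: [0.4511, -0.4419, 0.1987]
tool_rot: [0.001, 0.0, 1.0, -0.001]
contact_force: [-0.2, -0.1, -0.7]
gripper_width: 0.551
```

play_rows --increments '[{"offset":[0,0,0],"twist":0,"grip":0.8},{"offset":[0,0,0],"twist":0,"grip":0.8},{"offset":[0,0,0],"twist":0,"grip":0.8},{"offset":[0,0,0],"twist":0,"grip":0.8},{"offset":[0,0,-15],"twist":0,"grip":0.8}]'

```text
time: 15.73
tool_pos: [0.4495, -0.4402, 0.209]
tool_rot: [-0.002, 0.0, 1.0, 0.002]
contact_force: [-0.2, 0.6, -1.3]
gripper_width: 0.803
```

play_rows --increments '[{"offset":[0,0,-30],"twist":0,"grip":1},{"offset":[0,0,-70],"twist":0,"grip":1},{"offset":[0,0,-110],"twist":0,"grip":1},{"offset":[0,0,-140],"twist":0,"grip":1},{"offset":[0,0,-140],"twist":0,"grip":1}]'

```text
time: 16.15
tool_pos: [0.4517, -0.4428, 0.363]
tool_rot: [0.005, 0.0, 1.0, -0.006]
contact_force: [0.8, -1.0, 1.3]
gripper_width: 1.001
```

Run:
```python
from h import *
ims={}
for n in("top","side"):
    fs=[manip.grab_frame(n).astype(float) for _ in range(8)]
    f=np.mean(fs,0); ims[n]=f; np.save(n+"1.npy",f)
def crop(f,u,v,hw,s):
    return np.clip(cv2.resize(f[v-hw:v+hw,u-hw:u+hw],(s,s),interpolation=cv2.INTER_CUBIC),0,255)
A=px("top",[.6155,-.0836,.08]).round().astype(int);B=px("top",[.6214,-.2085,.08]).round().astype(int);C=px("top",[.4906,-.0895,.08]).round().astype(int);S=px("top",[.4965,-.2144,.06]).round().astype(int)
print(A,B,C,S)
t=ims["top"]
im=np.vstack([np.hstack([crop(t,*A,15,300),crop(t,*B,15,300)]),np.hstack([crop(t,*C,15,300),crop(t,*S,20,300)])])
cv2.imwrite("pics/stubs.png",np.clip(im*1.4,0,255))
pn=[px("side",p).round().astype(int) for p in([.6155,-.0836,.07],[.6214,-.2085,.07],[.4906,-.0895,.07],[.4965,-.2144,.05])]
print(pn)
t=ims["side"]
im=np.vstack([np.hstack([crop(t,*pn[0],18,300),crop(t,*pn[1],18,300)]),np.hstack([crop(t,*pn[2],18,300),crop(t,*pn[3],18,300)])])
cv2.imwrite("pics/stubs_s.png",np.clip(im*1.4,0,255))
for q in("rotor1","dial_knob","deck","cap1","stub1","selector_seat"):
    for n in ("top","side"): find(q,n,pm=.3)
```

```text
[290 166] [329 163] [292 206] [332 203]
[array([284, 193]), array([305, 213]), array([254, 204]), array([273, 230])]
rotor1 top tip_of 0.85 [ 0.658  0.109 -0.003] [230. 158.]
rotor1 top tip_of 0.53 [0.611 0.302 0.005] [171. 173.]
rotor1 side tip_of 0.65 [ 0.666  0.11  -0.002] [269. 178.]
rotor1 side tip_of 0.44 [0.615 0.299 0.003] [237. 157.]
dial_knob top tip_of 0.7 [ 0.526 -0.438  0.007] [397. 195.]
dial_knob top tip_of 0.57 [ 0.441  0.281 -0.001] [177. 225.]
dial_knob side tip_of 0.8 [ 0.432  0.279 -0.002] [199. 171.]
dial_knob side tip_of 0.66 [ 0.666  0.111 -0.003] [269. 178.]
deck top tip_of 0.85 [ 0.558 -0.146  0.001] [307. 187.]
deck top tip_of 0.36 [ 0.623 -0.204  0.045] [326. 165.]
deck side tip_of 0.64 [ 0.562 -0.144 -0.006] [279. 224.]
cap1 top tip_of 0.73 [ 0.778  0.039 -0.   ] [250. 123.]
cap1 top tip_of 0.71 [0.559 0.069 0.003] [242. 188.]
cap1 top tip_of 0.7 [ 0.596 -0.434  0.002] [394. 174.]
cap1 top tip_of 0.55 [ 0.452 -0.441  0.005] [399. 217.]
cap1 top tip_of 0.54 [ 0.526 -0.437  0.004] [397. 195.]
cap1 side tip_of 0.78 [ 0.597 -0.437  0.004] [339. 277.]
cap1 side tip_of 0.75 [ 0.518 -0.439  0.003] [317. 287.]
cap1 side tip_of 0.67 [ 0.557  0.074 -0.001] [249. 189.]
cap1 side tip_of 0.64 [ 0.456 -0.443  0.004] [300. 296.]
stub1 top tip_of 0.66 [ 0.493 -0.084  0.04 ] [290. 206.]
stub1 top tip_of 0.48 [ 0.618 -0.085  0.04 ] [289. 167.]
stub1 top tip_of 0.47 [ 0.62  -0.206  0.046] [327. 166.]
stub1 side tip_of 0.71 [ 0.307  0.436 -0.001] [159. 160.]
stub1 side tip_of 0.7 [ 0.618 -0.08   0.037] [284. 199.]
stub1 side tip_of 0.63 [ 0.496 -0.085  0.042] [254. 209.]
selector_seat top tip_of 0.38 [ 0.495 -0.215  0.044] [331. 204.][ WARN:0@19.666] global loadsave.cpp:1063 imwrite_ Unsupported depth image for selected encoder is fallbacked to CV_8U.
```

View pics/stubs.png

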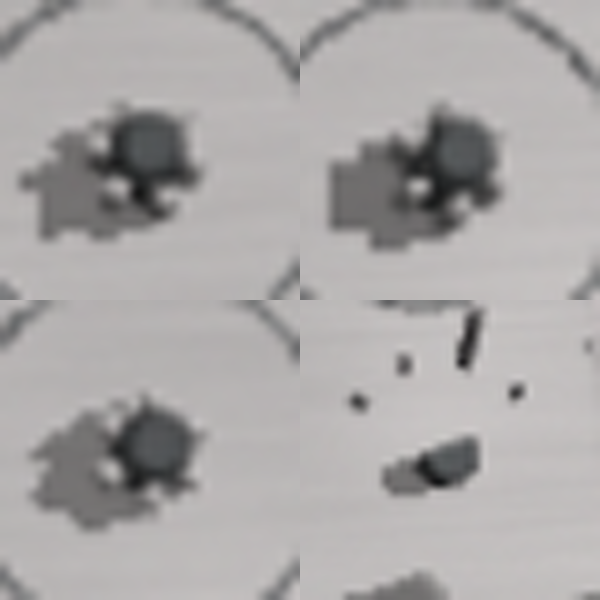

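View pics/stubs_s.png

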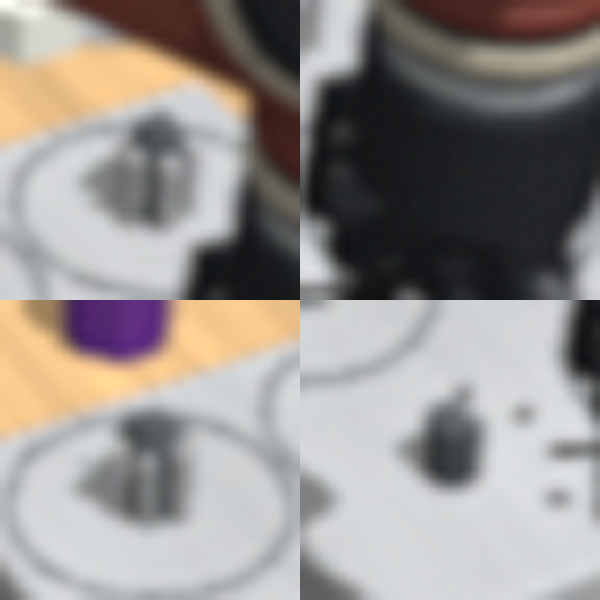

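Top crops show six-ribbed stubs with their shadows, and the selector shaft with its flat facing the upper left. The second detent from the left seems near, so the value is probably 0 or 0.6. Side and top detections agree that all three caps stand in the pan. I'll fit the stub yaws by rendering a simple prism model with its shadow.

```bash
cat > fit.py <<'E'
from h import *
from scipy.optimize import minimize
S=6
def projm(n):
    c,T=cal(n); R=np.linalg.inv(T)
    def f(P):
        q=P@R[:3,:3].T+R[:3,3]; return np.c_[c["fx"]*q[:,0]/q[:,2]+c["cx"],c["fy"]*q[:,1]/q[:,2]+c["cy"]]
    return f
def rotz(P,a): c,s=np.cos(a),np.sin(a); return np.c_[P[:,0]*c-P[:,1]*s,P[:,0]*s+P[:,1]*c,P[:,2]]
def circ(r,z): a=np.linspace(0,2*np.pi,24,endpoint=False); return np.c_[r*np.cos(a),r*np.sin(a),0*a+z]
def stub(yaw):
    out=[]
    for k in range(3):
        b=np.array([[x,y,z] for x in(-.018,.018) for y in(-.003,.003) for z in(0,.036)]); out.append(rotz(b,yaw+np.pi/6+k*np.pi/3))
    out.append(np.r_[circ(.012,0),circ(.012,.036)]); return out
nose=np.r_[circ(.012,.036),circ(.009,.046)]
def classes(n,parts,tops,org,light,u0,v0,h):
    f=projm(n)
    def m(ps):
        im=np.zeros((2*h*S,2*h*S),np.uint8)
        for p in ps:
            q=((f(p)-[u0-h,v0-h]+.5)*S).astype(np.float32); cv2.fillConvexPoly(im,np.round(cv2.convexHull(q)*8).astype(np.int32),255,shift=3)
        return im.astype(float)/255
    B=m([p+org for p in parts]); N=m([p+org for p in tops]); sh=[]
    for p in parts+tops:
        q=p.copy(); q[:,:2]+=q[:,2:]*light; q[:,2]=0; sh.append(q+org)
    Sh=m(sh); B=B*(1-N); Sh=Sh*(1-N)*(1-B)
    r=lambda a: cv2.GaussianBlur(cv2.resize(a,(2*h,2*h),interpolation=cv2.INTER_AREA),(0,0),.45).ravel()
    return np.c_[r(N),r(B),r(Sh),np.ones(4*h*h)]
def resid(n,g,parts,tops,org,light,u0,v0,h):
    X=classes(n,parts,tops,org,light,u0,v0,h); y=g[v0-h:v0+h,u0-h:u0+h].ravel()
    b,*_=np.linalg.lstsq(X,y,rcond=None); return np.sqrt(np.mean((y-X@b)**2)),b
E
cat > fs.py <<'E'
from fit import *
g=cv2.cvtColor(np.load("top1.npy").astype(np.float32),cv2.COLOR_BGR2GRAY).astype(float)
L=np.array([-.1,.55])
for nm,x,y in(("A",.6165,-.0836),("B",.6214,-.207),("C",.4920,-.0875)):
    u,v=px("top",[x,y,.06]).round().astype(int)
    best=[]
    for yaw in np.radians(np.arange(0,60,5)):
        fun=lambda p: resid("top",g,stub(yaw+p[4]*.05),[nose],np.array([x+p[0]*.003,y+p[1]*.003,.04]),np.array(L)+p[2:4]*.15,u-2,v,13)[0]
        r=minimize(fun,np.zeros(5),method="Nelder-Mead",options=dict(initial_simplex=np.vstack([np.zeros(5),np.eye(5)]),maxiter=200))
        best.append((r.fun,np.degrees(yaw+r.x[4]*.05),x+r.x[0]*.003,y+r.x[1]*.003,*(L+r.x[2:4]*.15)))
    best.sort(); 
    for b in best[:5]: print(nm,np.round(b,4))
E
python3 fs.py
```

```text
A [  9.4751 -10.0361   0.6153  -0.0818  -0.112    0.5253]
A [  9.4751 -10.1815   0.6154  -0.0819  -0.1083   0.5301]
A [  9.4866 -10.0601   0.6154  -0.0818  -0.1226   0.5359]
A [ 9.4967 50.9522  0.6154 -0.0819 -0.1149  0.5342]
A [ 9.5066 49.7719  0.6152 -0.082  -0.1055  0.5315]Traceback (most recent call last):
  File "fs.py", line 9, in <module>
    r=minimize(fun,np.zeros(5),method="Nelder-Mead",options=dict(initial_simplex=np.vstack([np.zeros(5),np.eye(5)]),maxiter=200))
    res = _minimize_neldermead(fun, x0, args, callback, bounds=bounds,
                               **options)
    fxr = func(xr)
    fx = function(np.copy(x), *(wrapper_args + args))
  File "fs.py", line 8, in <lambda>
    fun=lambda p: resid("top",g,stub(yaw+p[4]*.05),[nose],np.array([x+p[0]*.003,y+p[1]*.003,.04]),np.array(L)+p[2:4]*.15,u-2,v,13)[0]
                  ~~~~~^^^^^^^^^^^^^^^^^^^^^^^^^^^^^^^^^^^^^^^^^^^^^^^^^^^^^^^^^^^^^^^^^^^^^^^^^^^^^^^^^^^^^^^^^^^^^^^^^^^^^^^^^^^
  File "fit.py", line 31, in resid
    X=classes(n,parts,tops,org,light,u0,v0,h); y=g[v0-h:v0+h,u0-h:u0+h].ravel()
  File "fit.py", line 18, in classes
    f=projm(n)
  File "fit.py", line 5, in projm
    c,T=cal(n); R=np.linalg.inv(T)
        ~~~^^^
  File "h.py", line 4, in cal
    c=manip.get_calibration(n); return c,np.array(c["T"])
ValueError: time passes only in moves, steps and waits
```

```bash
sed -i 's/^def cal(n):/from functools import lru_cache\n@lru_cache(None)\ndef cal(n):/' h.py; sed -i 's/,5)):$/,10)):/; s/("A",.6165,-.0836),//' fs.py; time python3 fs.py
```

```text
B [10.3994 33.0059  0.6202 -0.206  -0.1081  0.5163]
B [10.4109 33.1306  0.6201 -0.2065 -0.1015  0.5329]
B [10.423  33.9932  0.6199 -0.2059 -0.0929  0.5207]
B [10.4689 32.6415  0.6206 -0.2066 -0.1269  0.5258]
B [10.7495 25.9567  0.6201 -0.2065 -0.1181  0.5237]
C [ 8.677  27.2078  0.4913 -0.0872 -0.1371  0.5271]
C [ 8.691  27.0809  0.4913 -0.0871 -0.1429  0.5274]
C [ 8.7096 27.5063  0.491  -0.0871 -0.1119  0.5248]
C [ 8.7603 23.5069  0.4913 -0.0871 -0.1419  0.5119]
C [ 8.7902 30.9176  0.4913 -0.0872 -0.1267  0.5276]
real	0m5.656s
user	0m6.116s
sys	0m0.120s
```

Stub yaws are A 50°, B 33° and C 27°, with a deck yaw of about 0.042 and stub positions that agree with each other. Now I fit the rotor poses the same way.

```bash
cat > rot.py <<'E'
from fit import *
import sys
def hexa(z): a=np.arange(6)*np.pi/3+np.pi/6; r=.028/np.cos(np.pi/6); return np.c_[r*np.cos(a),r*np.sin(a),0*a+z]
L=np.array([-.11,.53])
def X(par,u0,v0,h,z0=0.):
    x,y,yaw=par; f=projm("top"); org=np.array([x,y,z0])
    def m(ps):
        im=np.zeros((2*h*S,2*h*S),np.uint8)
        for p in ps:
            q=((f(rotz(p,yaw)+org)-[u0-h,v0-h]+.5)*S).astype(np.float32); cv2.fillConvexPoly(im,np.round(cv2.convexHull(q)*8).astype(np.int32),255,shift=3)
        return im/255.
    bl=np.array([[a,b,c] for a in(-.055,.055) for b in(-.013,.013) for c in(0,.005)])
    l=rotz(np.r_[L,0][None],-yaw)[0,:2]
    def sh(p): q=p.copy(); q[:,:2]+=q[:,2:]*l; q[:,2]=0; return q
    hub=np.r_[hexa(0),hexa(.03)]
    bore=m([circ(.0155,.03)]); top=m([hexa(.03)])*(1-bore); side=m([hub])*(1-top)*(1-bore)
    k=(1-top)*(1-bore)*(1-side); b=m([bl])*k; s=m([sh(hub),sh(bl)])*k*(1-b)
    r=lambda a: cv2.GaussianBlur(cv2.resize(a,(2*h,2*h),interpolation=cv2.INTER_AREA),(0,0),.45).ravel()
    return np.c_[r(top),r(side),r(bore),r(b),r(s),np.ones(4*h*h)]
def fitrot(f,x,y,yaws,z0=0.,h=24):
    g=f.astype(float); u,v=px("top",[x,y,.015]).round().astype(int)
    Y=g[v-h:v+h,u-h:u+h].reshape(-1,3); out=[]
    for yw in yaws:
        def fun(p):
            M=X((x+p[0]*.003,y+p[1]*.003,np.radians(yw+p[2]*4)),u,v,h,z0)
            b,*_=np.linalg.lstsq(M,Y,rcond=None); return np.sqrt(np.mean((Y-M@b)**2))
        r=minimize(fun,np.zeros(3),method="Nelder-Mead",options=dict(initial_simplex=np.vstack([np.zeros(3),np.eye(3)]),maxiter=120))
        out.append((r.fun,x+r.x[0]*.003,y+r.x[1]*.003,yw+r.x[2]*4))
    return sorted(out)
if __name__=="__main__":
    f=np.load("top1.npy")
    for x,y,yw in((.613,.3005,83),(.662,.1095,-24)):
        for o in fitrot(f,x,y,(yw-8,yw,yw+8)): print(np.round(o,4))
E
python3 rot.py
```

```text
[11.1578  0.6116  0.3012 78.5847]
[11.1581  0.6116  0.3011 79.1064]
[11.1702  0.6117  0.3012 78.0594]
[ 11.7113   0.6614   0.1093 -26.6074]
[ 11.7264   0.6613   0.1094 -26.889 ]
[ 11.7408   0.6613   0.1094 -27.0546]
```

play_rows --increments '[{"offset":[-14,37,0],"twist":0,"grip":1},{"offset":[-28,74,0],"twist":0,"grip":1},{"offset":[-42,111,0],"twist":0,"grip":1},{"offset":[-56,148,0],"twist":0,"grip":1},{"offset":[-70,184,0],"twist":0,"grip":1}]'

```text
time: 17.97
tool_pos: [0.5209, -0.2556, 0.3519]
tool_rot: [0.0, 0.001, 1.0, -0.0]
contact_force: [1.2, -0.6, -0.7]
gripper_width: 0.999
```

play_rows --increments '[{"offset":[-14,37,0],"twist":0,"grip":1},{"offset":[-28,74,0],"twist":0,"grip":1},{"offset":[-42,111,0],"twist":0,"grip":1},{"offset":[-56,148,0],"twist":0,"grip":1},{"offset":[-70,184,0],"twist":0,"grip":1}]'

```text
time: 18.38
tool_pos: [0.591, -0.0714, 0.352]
tool_rot: [0.0, 0.0, 1.0, -0.0]
contact_force: [1.0, 0.1, -0.1]
gripper_width: 1.001
```

play_rows --increments '[{"offset":[-14,37,0],"twist":0,"grip":1},{"offset":[-28,74,0],"twist":0,"grip":1},{"offset":[-42,111,0],"twist":0,"grip":1},{"offset":[-56,148,0],"twist":0,"grip":1},{"offset":[-70,184,0],"twist":-0.058,"grip":1}]'

```text
time: 18.8
tool_pos: [0.6612, 0.1127, 0.3518]
tool_rot: [0.0, -0.029, 1.0, -0.0]
contact_force: [-0.1, 0.2, 0.7]
gripper_width: 1.0
```

play_rows --increments '[{"offset":[0,0,0],"twist":0,"grip":1},{"offset":[0,0,0],"twist":0,"grip":1},{"offset":[0,0,0],"twist":0,"grip":1}]'

```text
time: 19.05
tool_pos: [0.6608, 0.1105, 0.3515]
tool_rot: [-0.0, -0.029, 1.0, -0.0]
contact_force: [-0.4, -0.0, -0.1]
gripper_width: 1.0
```

Run:
```python
from h import *
s=manip.state(); print(s["tool_pos"],s["tool_rot"])
f=manip.grab_frame("side"); find("rotor1","side",pm=.3); find("dial_knob","side",pm=.3)
```

```text
[0.6608143  0.1105105  0.35145434] [-2.78711101e-04 -2.86759269e-02  9.99588688e-01 -2.59901670e-04]
rotor1 side tip_of 0.75 [ 0.667  0.111 -0.   ] [269. 177.]
rotor1 side tip_of 0.7 [0.615 0.303 0.006] [237. 156.]
dial_knob side tip_of 0.64 [0.432 0.275 0.002] [200. 171.]
```

play_rows --increments '[{"offset":[0,-1,40],"twist":0,"grip":1},{"offset":[0,-1,80],"twist":0,"grip":1},{"offset":[0,-1,120],"twist":0,"grip":1},{"offset":[0,-1,150],"twist":0,"grip":1},{"offset":[0,-1,160],"twist":0,"grip":1}]'

```text
time: 19.62
tool_pos: [0.6581, 0.108, 0.1852]
tool_rot: [-0.005, -0.028, 1.0, -0.0]
contact_force: [-1.6, -0.2, -1.0]
gripper_width: 1.004
```

play_rows --increments '[{"offset":[0,0,7],"twist":0,"grip":1},{"offset":[0,0,12],"twist":0,"grip":1},{"offset":[0,0,12],"twist":0,"grip":0.8},{"offset":[0,0,12],"twist":0,"grip":0.7},{"offset":[0,0,12],"twist":0,"grip":0.6}]'

```text
time: 20.03
tool_pos: [0.6625, 0.1096, 0.1833]
tool_rot: [0.003, -0.028, 1.0, 0.0]
contact_force: [3.2, -0.1, -0.2]
gripper_width: 0.644
```

play_rows --increments '[{"offset":[0,0,0],"twist":0,"grip":0.5},{"offset":[0,0,0],"twist":0,"grip":0.4},{"offset":[0,0,0],"twist":0,"grip":0.4},{"offset":[0,0,0],"twist":0,"grip":0.4},{"offset":[0,0,0],"twist":0,"grip":0.4}]'

```text
time: 20.45
tool_pos: [0.6625, 0.1096, 0.183]
tool_rot: [0.003, -0.029, 1.0, -0.0]
contact_force: [-0.1, -0.6, 5.8]
gripper_width: 0.644
```

play_rows --increments '[{"offset":[0,0,-30],"twist":0,"grip":0.4},{"offset":[0,0,-65],"twist":0,"grip":0.4},{"offset":[0,0,-100],"twist":0,"grip":0.4},{"offset":[0,0,-120],"twist":0,"grip":0.4},{"offset":[0,0,-120],"twist":0,"grip":0.4}]'

```text
time: 20.87
tool_pos: [0.6628, 0.1098, 0.3076]
tool_rot: [0.006, -0.029, 1.0, 0.0]
contact_force: [1.1, 0.2, -0.1]
gripper_width: 0.639
```

Run:
```python
from h import *
s=manip.state(); print(s["tool_pos"],s["tool_rot"],s["gripper_width"])
f=manip.grab_frame("side"); cv2.imwrite("pics/s2.png",cv2.resize(f[90:240,190:390],(800,600),interpolation=cv2.INTER_CUBIC))
```

```text
[0.66279515 0.10976957 0.3076014 ] [ 6.16766491e-03 -2.87234305e-02  9.99568355e-01  1.65082828e-04] 0.6391985358534761
```

View pics/s2.png

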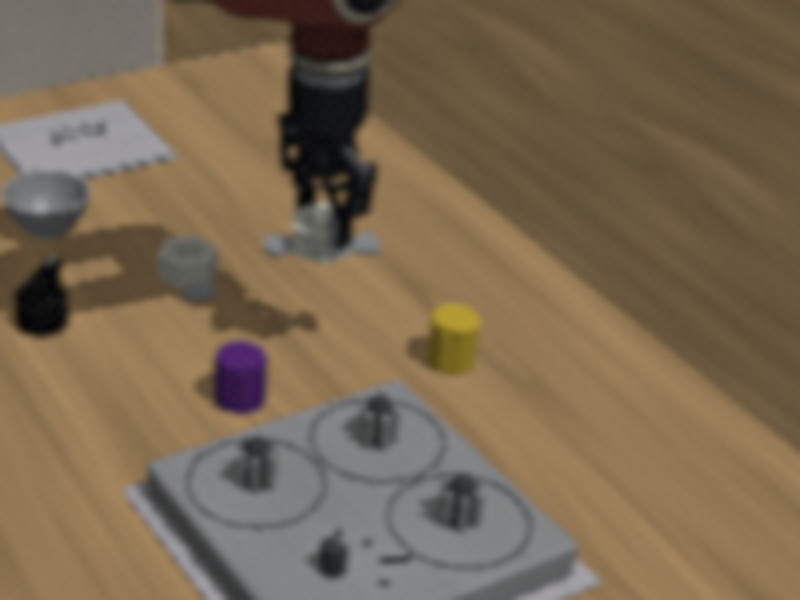

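The rotor is held square, with the gripper width reading correct for the hub. I'll carry it to stub C (yaw 27°, so jaw axis 87°).

play_rows --increments '[{"offset":[18,-18,0],"twist":0,"grip":0.4},{"offset":[36,-37,0],"twist":0,"grip":0.4},{"offset":[54,-55,0],"twist":0,"grip":0.4},{"offset":[73,-74,0],"twist":0,"grip":0.4},{"offset":[91,-92,0],"twist":0,"grip":0.4}]'

```text
time: 21.33
tool_pos: [0.5734, 0.0118, 0.2966]
tool_rot: [-0.002, -0.029, 1.0, 0.0]
contact_force: [-0.6, -0.2, -0.8]
gripper_width: 0.642
```

play_rows --increments '[{"offset":[18,-19,0],"twist":0.04,"grip":0.4},{"offset":[36,-37,0],"twist":0.08,"grip":0.4},{"offset":[54,-56,0],"twist":0.11,"grip":0.4},{"offset":[73,-75,0],"twist":0.11,"grip":0.4},{"offset":[90,-93,0],"twist":0.11,"grip":0.4}]'

```text
time: 21.75
tool_pos: [0.4888, -0.086, 0.2969]
tool_rot: [-0.002, 0.026, 1.0, 0.001]
contact_force: [0.2, -0.5, -2.1]
gripper_width: 0.646
```

play_rows --increments '[{"offset":[0,0,0],"twist":0,"grip":0.4},{"offset":[0,0,0],"twist":0,"grip":0.4},{"offset":[0,0,0],"twist":0,"grip":0.4},{"offset":[0,0,0],"twist":0,"grip":0.4}]'

```text
time: 22.08
tool_pos: [0.4909, -0.085, 0.2988]
tool_rot: [-0.001, 0.026, 1.0, 0.0]
contact_force: [1.1, -0.7, -2.2]
gripper_width: 0.64
```

Run:
```python
from h import *
s=manip.state(); print(s["tool_pos"],s["tool_rot"],s["contact_force"])
for n in("top","side"):
    f=manip.grab_frame(n); np.save(n+"2.npy",f)
    find("rotor1",n,pm=.2)
    a=px(n,[.4907,-.0869,.08]).round().astype(int)
    cv2.imwrite(f"pics/{n}2.png",cv2.resize(f[a[1]-30:a[1]+30,a[0]-35:a[0]+35],(700,600),interpolation=cv2.INTER_CUBIC))
a,b=[cv2.imread(f"pics/{n}2.png") for n in("top","side")]
cv2.imwrite("pics/ab2.png",cv2.resize(np.hstack([a,b]),(800,343)))
```

```text
[ 0.49093452 -0.08497715  0.29881929] [-6.42099342e-04  2.60166646e-02  9.99661246e-01  3.37217079e-04] [ 1.1313938  -0.73096421 -2.22405115]
rotor1 top tip_of 0.66 [0.609 0.303 0.002] [171. 174.]
rotor1 top tip_of 0.49 [ 0.486 -0.087  0.117] [292. 206.]
rotor1 side tip_of 0.69 [ 0.492 -0.084  0.115] [254. 192.]
rotor1 side tip_of 0.49 [0.615 0.302 0.005] [237. 157.]
```

View pics/ab2.png

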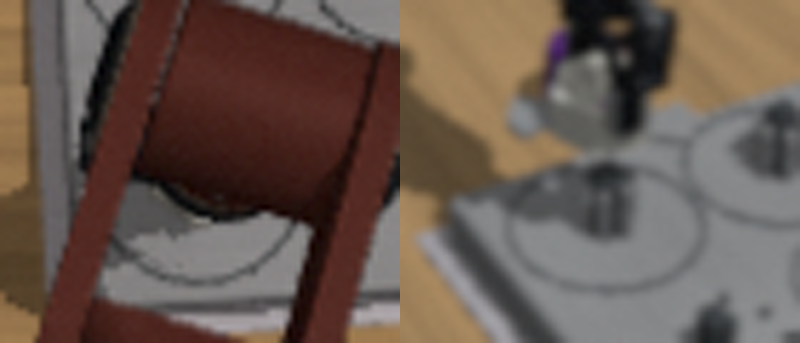

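Top (arm occluding) and side (rotor hanging just above stub C) agree with the networks' reading of about (0.49, -0.086). I'll lower it slowly.

play_rows --increments '[{"offset":[0,-2,8],"twist":0,"grip":0.4},{"offset":[0,-2,16],"twist":0,"grip":0.4},{"offset":[0,-2,22],"twist":0,"grip":0.4},{"offset":[0,-2,28],"twist":0,"grip":0.4},{"offset":[0,-2,33],"twist":0,"grip":0.4}]'

```text
time: 22.7
tool_pos: [0.4904, -0.0874, 0.2653]
tool_rot: [-0.001, 0.026, 1.0, 0.0]
contact_force: [-0.1, 0.4, -1.9]
gripper_width: 0.642
```

play_rows --increments '[{"offset":[0,0,3],"twist":0,"grip":0.4},{"offset":[0,0,6],"twist":0,"grip":0.4},{"offset":[0,0,9],"twist":0,"grip":0.4},{"offset":[0,0,12],"twist":0,"grip":0.4},{"offset":[0,0,12],"twist":0,"grip":0.4}]'

```text
time: 23.12
tool_pos: [0.4913, -0.0875, 0.2548]
tool_rot: [0.001, 0.026, 1.0, -0.0]
contact_force: [6.0, 1.3, -3.5]
gripper_width: 0.644
```

play_rows --increments '[{"offset":[-1,0,3],"twist":0,"grip":0.4},{"offset":[-1,0,6],"twist":0,"grip":0.4},{"offset":[-1,0,9],"twist":0,"grip":0.4},{"offset":[-1,0,12],"twist":0,"grip":0.4},{"offset":[-1,0,14],"twist":0,"grip":0.4}]'

```text
time: 23.53
tool_pos: [0.492, -0.0876, 0.2407]
tool_rot: [0.001, 0.026, 1.0, -0.0]
contact_force: [4.4, 0.9, 1.5]
gripper_width: 0.645
```

Rotor sliding on (underside ~0.058). Down the rest.

play_rows --increments '[{"offset":[-1,0,4],"twist":0,"grip":0.4},{"offset":[-1,0,8],"twist":0,"grip":0.4},{"offset":[-1,0,12],"twist":0,"grip":0.4},{"offset":[-1,0,15],"twist":0,"grip":0.4},{"offset":[-1,0,15],"twist":0,"grip":0.4}]'

```text
time: 23.95
tool_pos: [0.4924, -0.0876, 0.2246]
tool_rot: [-0.0, 0.026, 1.0, 0.0]
contact_force: [3.8, -0.1, -3.2]
gripper_width: 0.643
```

play_rows --increments '[{"offset":[0,0,2],"twist":0,"grip":0.4},{"offset":[0,0,3],"twist":0,"grip":0.4},{"offset":[0,0,3],"twist":0,"grip":0.4},{"offset":[0,0,3],"twist":0,"grip":0.4}]'

```text
time: 24.28
tool_pos: [0.4926, -0.0876, 0.223]
tool_rot: [-0.001, 0.026, 1.0, 0.0]
contact_force: [-1.2, 2.0, 4.8]
gripper_width: 0.64
```

play_rows --increments '[{"offset":[0,0,0],"twist":0,"grip":0.6},{"offset":[0,0,0],"twist":0,"grip":0.8},{"offset":[0,0,0],"twist":0,"grip":0.85},{"offset":[0,0,0],"twist":0,"grip":0.85},{"offset":[0,0,0],"twist":0,"grip":0.85}]'

```text
time: 24.7
tool_pos: [0.4926, -0.0877, 0.2224]
tool_rot: [-0.0, 0.026, 1.0, -0.0]
contact_force: [0.6, -0.4, 0.0]
gripper_width: 0.85
```

play_rows --increments '[{"offset":[0,0,-20],"twist":0,"grip":0.85},{"offset":[0,0,-50],"twist":0,"grip":1},{"offset":[0,0,-90],"twist":0,"grip":1},{"offset":[0,0,-120],"twist":0,"grip":1},{"offset":[0,0,-130],"twist":0,"grip":1}]'

```text
time: 25.12
tool_pos: [0.4939, -0.088, 0.3588]
tool_rot: [0.004, 0.026, 1.0, -0.001]
contact_force: [-0.0, -0.7, 1.3]
gripper_width: 0.997
```

play_rows --increments '[{"offset":[0,35,0],"twist":-0.12,"grip":1},{"offset":[0,70,0],"twist":-0.24,"grip":1},{"offset":[0,105,0],"twist":-0.36,"grip":1},{"offset":[0,140,0],"twist":-0.48,"grip":1},{"offset":[0,170,0],"twist":-0.6,"grip":1}]'

```text
time: 25.53
tool_pos: [0.5013, 0.084, 0.352]
tool_rot: [-0.0, -0.273, 0.962, 0.0]
contact_force: [0.9, 0.5, -0.1]
gripper_width: 0.998
```

```bash
cat > go.py <<'E'
from h import *
import sys
# go.py X Y jawyaw_deg [Z]: offsets from measured pose
def go(X,Y,jaw,Z=None):
    s=manip.state(); p=s["tool_pos"]; w_,a,b,c=s["tool_rot"]
    yv=np.array([2*(a*b-w_*c),1-2*(a*a+c*c)]); yaw=np.degrees(np.arctan2(yv[1],yv[0])); yv/=np.linalg.norm(yv); xv=np.array([-yv[1],yv[0]])
    d=np.array([X,Y])-p[:2]
    dj=(jaw-yaw+90)%180-90
    print("t",round(s["time"],1),"pos",p.round(4),"jaw",round(yaw,2),"offset",(1000*np.array([d@xv,d@yv,0 if Z is None else p[2]-Z])).round(1),"twist",round(-np.radians(dj),3),"F",s["contact_force"].round(1))
if __name__=="__main__": go(*map(float,sys.argv[1:]))
E
python3 - <<'E'
from rot import *
from go import go
fs=[manip.grab_frame("top").astype(float) for _ in range(4)]
f=np.mean(fs,0); np.save("top3.npy",f)
for o in fitrot(f,.6116,.3012,(74,80)): print(np.round(o,4))
find("rotor1","top",pm=.2);find("dial_knob","top",pm=.2)
manip.grab_frame("side"); find("rotor1","side",pm=.2); find("dial_knob","side",pm=.2)
go(.6116,.3012,139,.30)
E
```

```text
[11.187   0.6115  0.3012 78.7659]
[11.2043  0.6116  0.3014 79.3347]
rotor1 top tip_of 0.89 [ 0.487 -0.091  0.041] [292. 208.]
rotor1 top tip_of 0.81 [0.609 0.302 0.001] [171. 174.]
rotor1 top tip_of 0.37 [ 0.62  -0.087  0.039] [290. 166.]
dial_knob top tip_of 0.55 [0.439 0.284 0.001] [177. 225.]
rotor1 side tip_of 0.8 [ 0.493 -0.086  0.038] [254. 210.]
rotor1 side tip_of 0.61 [0.617 0.302 0.002] [237. 157.]
dial_knob side tip_of 0.59 [0.434 0.277 0.   ] [200. 171.]
t 26.0 pos [0.5018 0.0811 0.3525] jaw 121.23 offset [-208.   131.3   52.5] twist -0.31 F [-0.6 -0.2 -0.8]
```

play_rows --increments '[{"offset":[-30,19,0],"twist":0,"grip":1},{"offset":[-60,38,0],"twist":0,"grip":1},{"offset":[-90,57,0],"twist":0,"grip":1},{"offset":[-120,75,0],"twist":0,"grip":1},{"offset":[-150,94,0],"twist":0,"grip":1}]'

```text
time: 26.4
tool_pos: [0.5818, 0.2409, 0.3526]
tool_rot: [0.0, -0.269, 0.963, -0.0]
contact_force: [0.4, -0.9, 0.7]
gripper_width: 1.002
```

play_rows --increments '[{"offset":[-20,12,0],"twist":-0.1,"grip":1},{"offset":[-40,25,0],"twist":-0.2,"grip":1},{"offset":[-59,37,0],"twist":-0.31,"grip":1},{"offset":[-59,37,25],"twist":-0.31,"grip":1},{"offset":[-59,37,52],"twist":-0.31,"grip":1}]'

```text
time: 26.82
tool_pos: [0.6138, 0.3033, 0.3031]
tool_rot: [0.003, -0.416, 0.91, -0.0]
contact_force: [-0.1, -0.8, 0.6]
gripper_width: 1.0
```

play_rows --increments '[{"offset":[0,0,0],"twist":0,"grip":1},{"offset":[0,0,0],"twist":0,"grip":1},{"offset":[0,0,0],"twist":0,"grip":1},{"offset":[0,0,0],"twist":0,"grip":1},{"offset":[0,0,0],"twist":0,"grip":1}]'

```text
time: 27.23
tool_pos: [0.6127, 0.3026, 0.3032]
tool_rot: [0.002, -0.415, 0.91, -0.0]
contact_force: [0.4, -0.5, -0.0]
gripper_width: 0.997
```

```bash
python3 go.py .6126 .3012 139 .18
```

```text
t 27.2 pos [0.6127 0.3026 0.3032] jaw 139.08 offset [  1.1  -0.8 123.2] twist 0.001 F [ 0.4 -0.5 -0. ]
```

play_rows --increments '[{"offset":[1,-1,35],"twist":0,"grip":1},{"offset":[1,-1,70],"twist":0,"grip":1},{"offset":[1,-1,95],"twist":0,"grip":1},{"offset":[1,-1,110],"twist":0,"grip":1},{"offset":[1,-1,121],"twist":0,"grip":1}]'

```text
time: 27.65
tool_pos: [0.6119, 0.3011, 0.1785]
tool_rot: [-0.001, -0.416, 0.91, 0.0]
contact_force: [-0.4, 0.5, 0.2]
gripper_width: 1.001
```

play_rows --increments '[{"offset":[0,0,0],"twist":0,"grip":1},{"offset":[0,0,0],"twist":0,"grip":0.8},{"offset":[0,0,0],"twist":0,"grip":0.6},{"offset":[0,0,0],"twist":0,"grip":0.4},{"offset":[0,0,0],"twist":0,"grip":0.4}]'

```text
time: 28.07
tool_pos: [0.6135, 0.3018, 0.1829]
tool_rot: [0.003, -0.416, 0.91, -0.0]
contact_force: [1.1, 0.1, 5.8]
gripper_width: 0.639
```

play_rows --increments '[{"offset":[0,0,0],"twist":0,"grip":0.4},{"offset":[0,0,0],"twist":0,"grip":0.4},{"offset":[0,0,0],"twist":0,"grip":0.4},{"offset":[0,0,0],"twist":0,"grip":0.4}]'

```text
time: 28.4
tool_pos: [0.6135, 0.3018, 0.1829]
tool_rot: [0.003, -0.416, 0.91, -0.0]
contact_force: [0.0, -0.4, 7.2]
gripper_width: 0.641
```

play_rows --increments '[{"offset":[0,0,-30],"twist":0,"grip":0.4},{"offset":[0,0,-65],"twist":0,"grip":0.4},{"offset":[0,0,-100],"twist":0,"grip":0.4},{"offset":[0,0,-120],"twist":0,"grip":0.4},{"offset":[0,0,-120],"twist":0,"grip":0.4}]'

```text
time: 28.82
tool_pos: [0.6137, 0.302, 0.3073]
tool_rot: [0.006, -0.416, 0.909, -0.0]
contact_force: [0.4, 0.9, -0.2]
gripper_width: 0.635
```

```bash
python3 go.py .6170 -.0822 110 .30
```

```text
t 28.8 pos [0.6137 0.302  0.3073] jaw 139.12 offset [ 288.4 -253.9    7.3] twist 0.508 F [ 0.4  0.9 -0.2]
```

play_rows --increments '[{"offset":[29,-25,0],"twist":0,"grip":0.4},{"offset":[58,-51,0],"twist":0,"grip":0.4},{"offset":[86,-76,0],"twist":0,"grip":0.4},{"offset":[115,-102,0],"twist":0,"grip":0.4},{"offset":[144,-127,0],"twist":0,"grip":0.4}]'

```text
time: 29.23
tool_pos: [0.6129, 0.1077, 0.2976]
tool_rot: [-0.001, -0.416, 0.909, 0.0]
contact_force: [0.5, 0.0, -1.7]
gripper_width: 0.641
```

play_rows --increments '[{"offset":[29,-25,0],"twist":0.1,"grip":0.4},{"offset":[58,-51,0],"twist":0.2,"grip":0.4},{"offset":[86,-76,0],"twist":0.3,"grip":0.4},{"offset":[115,-102,0],"twist":0.4,"grip":0.4},{"offset":[144,-127,0],"twist":0.508,"grip":0.4}]'

```text
time: 29.65
tool_pos: [0.6146, -0.0844, 0.2977]
tool_rot: [-0.001, -0.171, 0.985, 0.001]
contact_force: [1.3, -0.8, -1.8]
gripper_width: 0.641
```

play_rows --increments '[{"offset":[0,0,0],"twist":0,"grip":0.4},{"offset":[0,0,0],"twist":0,"grip":0.4},{"offset":[0,0,0],"twist":0,"grip":0.4},{"offset":[0,0,0],"twist":0,"grip":0.4},{"offset":[0,0,0],"twist":0,"grip":0.4}]'

```text
time: 30.07
tool_pos: [0.6155, -0.0813, 0.299]
tool_rot: [-0.0, -0.175, 0.985, 0.0]
contact_force: [0.6, -0.4, -1.6]
gripper_width: 0.639
```

```bash
python3 go.py .6170 -.0822 110 .265
```

```text
t 30.1 pos [ 0.6155 -0.0813  0.299 ] jaw 110.13 offset [-1.1 -1.4 34. ] twist 0.002 F [ 0.6 -0.4 -1.6]
```

play_rows --increments '[{"offset":[-1,-1,8],"twist":0,"grip":0.4},{"offset":[-1,-1,16],"twist":0,"grip":0.4},{"offset":[-1,-1,22],"twist":0,"grip":0.4},{"offset":[-1,-1,28],"twist":0,"grip":0.4},{"offset":[-1,-1,34],"twist":0,"grip":0.4}]'

```text
time: 30.48
tool_pos: [0.6167, -0.083, 0.2645]
tool_rot: [-0.0, -0.174, 0.985, 0.0]
contact_force: [-0.9, 0.1, -1.6]
gripper_width: 0.644
```

play_rows --increments '[{"offset":[0,0,3],"twist":0,"grip":0.4},{"offset":[0,0,6],"twist":0,"grip":0.4},{"offset":[0,0,9],"twist":0,"grip":0.4},{"offset":[0,0,12],"twist":0,"grip":0.4},{"offset":[0,0,12],"twist":0,"grip":0.4}]'

```text
time: 30.9
tool_pos: [0.6174, -0.0829, 0.2538]
tool_rot: [0.001, -0.174, 0.985, 0.0]
contact_force: [4.9, 3.3, -3.2]
gripper_width: 0.637
```

play_rows --increments '[{"offset":[-1,0,3],"twist":0,"grip":0.4},{"offset":[-1,0,6],"twist":0,"grip":0.4},{"offset":[-1,0,9],"twist":0,"grip":0.4},{"offset":[-1,0,12],"twist":0,"grip":0.4},{"offset":[-1,0,14],"twist":0,"grip":0.4}]'

```text
time: 31.32
tool_pos: [0.6179, -0.0828, 0.2394]
tool_rot: [0.0, -0.174, 0.985, 0.0]
contact_force: [2.8, 2.3, 0.5]
gripper_width: 0.643
```

play_rows --increments '[{"offset":[0,0,4],"twist":0,"grip":0.4},{"offset":[0,0,8],"twist":0,"grip":0.4},{"offset":[0,0,12],"twist":0,"grip":0.4},{"offset":[0,0,15],"twist":0,"grip":0.4},{"offset":[0,0,15],"twist":0,"grip":0.4}]'

```text
time: 31.73
tool_pos: [0.6179, -0.0827, 0.2238]
tool_rot: [0.0, -0.174, 0.985, 0.0]
contact_force: [5.3, 3.2, -3.0]
gripper_width: 0.643
```

play_rows --increments '[{"offset":[0,0,2],"twist":0,"grip":0.4},{"offset":[0,0,3],"twist":0,"grip":0.4},{"offset":[0,0,3],"twist":0,"grip":0.4},{"offset":[0,0,3],"twist":0,"grip":0.4}]'

```text
time: 32.07
tool_pos: [0.6181, -0.0828, 0.2229]
tool_rot: [-0.0, -0.174, 0.985, 0.0]
contact_force: [-1.9, 5.1, 7.0]
gripper_width: 0.64
```

Home: TCP z matches the first rotor, with contact force. I'll release, lift, and measure the knob.

play_rows --increments '[{"offset":[0,0,0],"twist":0,"grip":0.6},{"offset":[0,0,0],"twist":0,"grip":0.8},{"offset":[0,0,0],"twist":0,"grip":0.85},{"offset":[0,0,0],"twist":0,"grip":0.85},{"offset":[0,0,0],"twist":0,"grip":0.85}]'

```text
time: 32.48
tool_pos: [0.6174, -0.0832, 0.2209]
tool_rot: [-0.001, -0.174, 0.985, -0.0]
contact_force: [0.1, 0.0, -0.4]
gripper_width: 0.853
```

play_rows --increments '[{"offset":[0,0,-20],"twist":0,"grip":0.85},{"offset":[0,0,-50],"twist":0,"grip":1},{"offset":[0,0,-90],"twist":0,"grip":1},{"offset":[0,0,-120],"twist":0,"grip":1},{"offset":[0,0,-130],"twist":0,"grip":1}]'

```text
time: 32.9
tool_pos: [0.619, -0.0835, 0.358]
tool_rot: [0.004, -0.174, 0.985, -0.002]
contact_force: [0.5, 0.0, 0.8]
gripper_width: 1.001
```

play_rows --increments '[{"offset":[0,35,0],"twist":0,"grip":1},{"offset":[0,70,0],"twist":0,"grip":1},{"offset":[0,105,0],"twist":0,"grip":1},{"offset":[0,140,0],"twist":0,"grip":1},{"offset":[0,170,0],"twist":0,"grip":1}]'

```text
time: 33.32
tool_pos: [0.5585, 0.0783, 0.3504]
tool_rot: [-0.001, -0.174, 0.985, 0.0]
contact_force: [1.6, 0.2, 0.3]
gripper_width: 1.001
```

```bash
cat > knob.py <<'E'
from fit import *
L=np.array([-.11,.53])
box=lambda x0,x1,y0,y1,z0,z1: np.array([[a,b,c] for a in(x0,x1) for b in(y0,y1) for c in(z0,z1)])
def Xk(par,u0,v0,h,z0):
    x,y,yaw=par; f=projm("top"); org=np.array([x,y,z0])
    def m(ps):
        im=np.zeros((2*h*S,2*h*S),np.uint8)
        for p in ps:
            q=((f(rotz(p,yaw)+org)-[u0-h,v0-h]+.5)*S).astype(np.float32); cv2.fillConvexPoly(im,np.round(cv2.convexHull(q)*8).astype(np.int32),255,shift=3)
        return im/255.
    l=rotz(np.r_[L,0][None],-yaw)[0,:2]
    def sh(p): q=p.copy(); q[:,:2]+=q[:,2:]*l; q[:,2]=0; return q
    base=np.r_[circ(.028,0),circ(.028,.034)]; bar=box(-.024,.036,-.008,.008,.034,.06)
    w=m([box(.018,.035,-.003,.003,.06,.06)]); t=m([box(-.024,.036,-.008,.008,.06,.06)])*(1-w); B=m([bar])*(1-w)*(1-t); C=m([base])*(1-w)*(1-t)*(1-B)
    s=m([sh(base),sh(bar)])*(1-w)*(1-t)*(1-B)*(1-C)
    r=lambda a: cv2.GaussianBlur(cv2.resize(a,(2*h,2*h),interpolation=cv2.INTER_AREA),(0,0),.45).ravel()
    return np.c_[r(w),r(t),r(B),r(C),r(s),np.ones(4*h*h)]
def fitknob(f,x,y,yaws,z0=0.,h=20):
    u,v=px("top",[x,y,z0+.02]).round().astype(int); Y=f.astype(float)[v-h:v+h,u-h:u+h].reshape(-1,3); out=[]
    for yw in yaws:
        def fun(p):
            M=Xk((x+p[0]*.003,y+p[1]*.003,np.radians(yw+p[2]*6)),u,v,h,z0)
            b,*_=np.linalg.lstsq(M,Y,rcond=None); return np.sqrt(np.mean((Y-M@b)**2))
        r=minimize(fun,np.zeros(3),method="Nelder-Mead",options=dict(initial_simplex=np.vstack([np.zeros(3),np.eye(3)]),maxiter=120))
        out.append((r.fun,x+r.x[0]*.003,y+r.x[1]*.003,yw+r.x[2]*6))
    return sorted(out)
E
python3 - <<'E'
from knob import *
from go import go
f=np.mean([manip.grab_frame("top").astype(float) for _ in range(4)],0); np.save("top4.npy",f)
find("rotor1","top",pm=.2);find("dial_knob","top",pm=.2)
manip.grab_frame("side"); find("rotor1","side",pm=.2); find("dial_knob","side",pm=.2)
o=fitknob(f,.437,.280,(35,45,55,65)+(225,))
for a in o: print(np.round(a,4))
go(o[0][1],o[0][2],o[0][3]+90,.30)
t=f; c=lambda p,h:np.clip(cv2.resize(t[p[1]-h:p[1]+h,p[0]-h:p[0]+h],(400,400),interpolation=cv2.INTER_CUBIC),0,255)
im=np.hstack([c(px("top",[.437,.28,.03]).round().astype(int),15)*2,c(px("top",[.556,-.147,.04]).round().astype(int),45)])
cv2.imwrite("pics/k4.png",np.clip(im,0,255).astype(np.uint8))
E
```

```text
rotor1 top tip_of 0.91 [ 0.617 -0.083  0.04 ] [288. 167.]
rotor1 top tip_of 0.66 [ 0.491 -0.086  0.04 ] [291. 206.]
dial_knob top tip_of 0.65 [ 0.44   0.282 -0.001] [177. 225.]
rotor1 side tip_of 0.8 [ 0.493 -0.087  0.039] [254. 210.]
rotor1 side tip_of 0.46 [ 0.617 -0.087  0.045] [285. 199.]
dial_knob side tip_of 0.46 [0.434 0.277 0.003] [200. 170.]
[18.7642  0.4358  0.2805 42.5882]
[18.7688  0.436   0.2808 41.9841]
[18.7695  0.4359  0.2807 42.1712]
[20.2283  0.436   0.281  65.9475]
[ 20.3282   0.4372   0.2818 229.9078]
t 33.8 pos [0.5601 0.0758 0.3515] jaw 109.91 offset [ 47.1 234.9  51.5] twist -0.396 F [-0.1 -0.6  0.2]
```

View pics/k4.png

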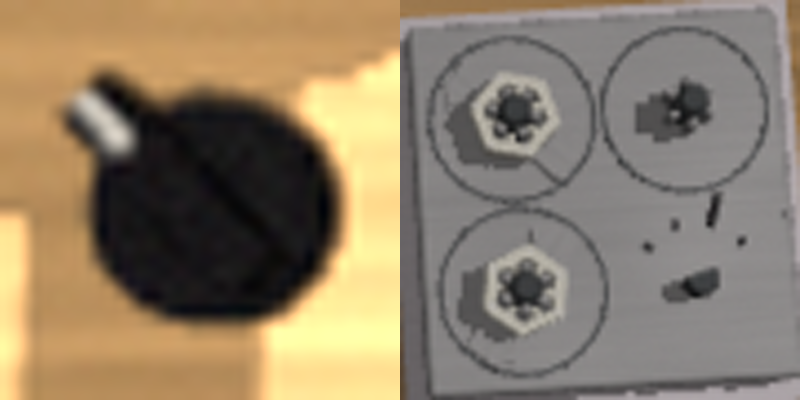

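Both rotors are seated with splines through the bore, and the knob's pointer is at upper left (yaw about 42.5°). I'll fetch the knob.

play_rows --increments '[{"offset":[7,36,0],"twist":0,"grip":1},{"offset":[14,72,0],"twist":0,"grip":1},{"offset":[21,108,0],"twist":0,"grip":1},{"offset":[28,144,0],"twist":0,"grip":1},{"offset":[34,175,0],"twist":0,"grip":1}]'

```text
time: 34.18
tool_pos: [0.4671, 0.2304, 0.3518]
tool_rot: [0.0, -0.173, 0.985, 0.0]
contact_force: [0.0, -0.1, 0.3]
gripper_width: 0.999
```

play_rows --increments '[{"offset":[6,30,0],"twist":-0.1,"grip":1},{"offset":[12,60,0],"twist":-0.2,"grip":1},{"offset":[12,60,10],"twist":-0.3,"grip":1},{"offset":[12,60,30],"twist":-0.395,"grip":1},{"offset":[12,60,51],"twist":-0.395,"grip":1}]'

```text
time: 34.6
tool_pos: [0.4367, 0.2822, 0.3016]
tool_rot: [0.002, -0.365, 0.931, -0.0]
contact_force: [0.2, -0.5, -0.5]
gripper_width: 0.998
```

play_rows --increments '[{"offset":[0,0,0],"twist":0,"grip":1},{"offset":[0,0,0],"twist":0,"grip":1},{"offset":[0,0,0],"twist":0,"grip":0.7},{"offset":[0,0,0],"twist":0,"grip":0.7},{"offset":[0,0,0],"twist":0,"grip":0.7}]'

```text
time: 35.02
tool_pos: [0.4368, 0.2819, 0.3024]
tool_rot: [0.001, -0.363, 0.932, 0.0]
contact_force: [-0.3, -0.3, 0.1]
gripper_width: 0.695
```

Run:
```python
from h import *
from go import go
manip.grab_frame("side"); find("dial_knob","side",pm=.2); go(.4369,.2804,132.5,.213)
```

```text
dial_knob side tip_of 0.46 [ 0.431  0.277 -0.   ] [199. 171.]
t 35.1 pos [0.4365 0.2819 0.3019] jaw 132.62 offset [ 0.7 -1.4 88.9] twist 0.002 F [ 0.5 -0.  -0.6]
```

play_rows --increments '[{"offset":[1,-1,35],"twist":0,"grip":0.7},{"offset":[1,-1,60],"twist":0,"grip":0.7},{"offset":[1,-1,75],"twist":0,"grip":0.7},{"offset":[1,-1,84],"twist":0,"grip":0.7},{"offset":[1,-1,88],"twist":0,"grip":0.7}]'

```text
time: 35.53
tool_pos: [0.4356, 0.2803, 0.2114]
tool_rot: [-0.001, -0.364, 0.932, -0.0]
contact_force: [0.6, -1.1, -0.4]
gripper_width: 0.697
```

play_rows --increments '[{"offset":[0,0,0],"twist":0,"grip":0.6},{"offset":[0,0,0],"twist":0,"grip":0.45},{"offset":[0,0,0],"twist":0,"grip":0.3},{"offset":[0,0,0],"twist":0,"grip":0.2},{"offset":[0,0,0],"twist":0,"grip":0.1}]'

```text
time: 35.95
tool_pos: [0.4367, 0.2808, 0.2143]
tool_rot: [0.001, -0.364, 0.932, 0.0]
contact_force: [0.3, -0.4, 4.7]
gripper_width: 0.173
```

play_rows --increments '[{"offset":[0,0,0],"twist":0,"grip":0},{"offset":[0,0,0],"twist":0,"grip":0},{"offset":[0,0,0],"twist":0,"grip":0},{"offset":[0,0,0],"twist":0,"grip":0},{"offset":[0,0,0],"twist":0,"grip":0}]'

```text
time: 36.37
tool_pos: [0.4367, 0.2808, 0.2143]
tool_rot: [0.001, -0.364, 0.932, 0.0]
contact_force: [-0.5, -0.4, 5.7]
gripper_width: 0.173
```

play_rows --increments '[{"offset":[0,0,-30],"twist":0,"grip":0},{"offset":[0,0,-65],"twist":0,"grip":0},{"offset":[0,0,-100],"twist":0,"grip":0},{"offset":[0,0,-120],"twist":0,"grip":0},{"offset":[0,0,-120],"twist":0,"grip":0}]'

```text
time: 36.78
tool_pos: [0.4373, 0.2812, 0.3387]
tool_rot: [0.005, -0.364, 0.932, 0.0]
contact_force: [0.2, 0.2, 0.1]
gripper_width: 0.169
```

Run:
```python
from h import *
from go import go
go(.498,-.2126,109.6,.33)
f=manip.grab_frame("side"); np.save("s5.npy",f); find("dial_knob","side",pm=.2)
print(manip.state()["gripper_width"])
u,v=px("side",[.437,.28,.14]).round().astype(int)
cv2.imwrite("pics/s5.png",cv2.resize(f[v-35:v+25,u-35:u+35],(700,600),interpolation=cv2.INTER_CUBIC))
```

```text
t 36.8 pos [0.4373 0.2812 0.3387] jaw 132.64 offset [ 289.8 -404.3    8.7] twist 0.402 F [0.2 0.2 0.1]
dial_knob side tip_of 0.61 [0.435 0.28  0.122] [198. 145.]
0.17334285945724628
```

View pics/s5.png

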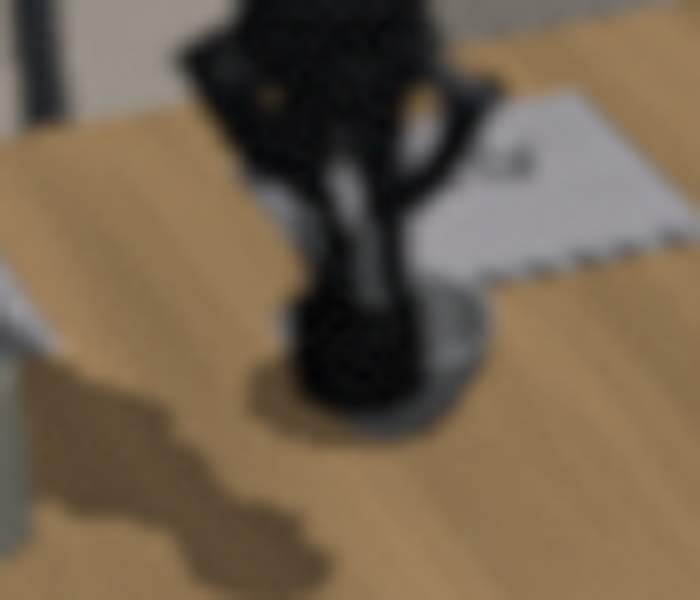

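play_rows --increments '[{"offset":[19,-27,0],"twist":0,"grip":0},{"offset":[38,-54,0],"twist":0,"grip":0},{"offset":[58,-81,0],"twist":0,"grip":0},{"offset":[78,-108,0],"twist":0,"grip":0},{"offset":[97,-135,0],"twist":0,"grip":0}]'

```text
time: 37.3
tool_pos: [0.4549, 0.114, 0.3293]
tool_rot: [-0.003, -0.364, 0.931, 0.001]
contact_force: [-0.1, -0.0, -0.4]
gripper_width: 0.169
```

play_rows --increments '[{"offset":[19,-27,0],"twist":0,"grip":0},{"offset":[38,-54,0],"twist":0,"grip":0},{"offset":[58,-81,0],"twist":0,"grip":0},{"offset":[78,-108,0],"twist":0,"grip":0},{"offset":[97,-135,0],"twist":0,"grip":0}]'

```text
time: 37.72
tool_pos: [0.475, -0.051, 0.3293]
tool_rot: [-0.002, -0.363, 0.932, 0.002]
contact_force: [0.3, 0.4, -1.5]
gripper_width: 0.168
```

play_rows --increments '[{"offset":[19,-27,0],"twist":0.1,"grip":0},{"offset":[38,-54,0],"twist":0.2,"grip":0},{"offset":[58,-81,0],"twist":0.3,"grip":0},{"offset":[77,-108,0],"twist":0.4,"grip":0},{"offset":[96,-134,0],"twist":0.402,"grip":0}]'

```text
time: 38.13
tool_pos: [0.4954, -0.2145, 0.329]
tool_rot: [-0.002, -0.168, 0.986, 0.002]
contact_force: [0.2, 0.8, -1.5]
gripper_width: 0.175
```

play_rows --increments '[{"offset":[0,0,10],"twist":0,"grip":0},{"offset":[0,0,20],"twist":0,"grip":0},{"offset":[0,0,30],"twist":0,"grip":0},{"offset":[0,0,30],"twist":0,"grip":0},{"offset":[0,0,30],"twist":0,"grip":0}]'

```text
time: 38.55
tool_pos: [0.4957, -0.2117, 0.3003]
tool_rot: [-0.002, -0.171, 0.985, 0.002]
contact_force: [0.6, -0.9, -0.9]
gripper_width: 0.173
```

Run:
```python
from h import *
from go import go
go(.498,-.2126,109.6,.283)
f=manip.grab_frame("side"); np.save("s6.npy",f); find("dial_knob","side",pm=.2)
u,v=px("side",[.498,-.213,.08]).round().astype(int)
a=cv2.resize(f[v-30:v+30,u-30:u+30],(400,400),interpolation=cv2.INTER_CUBIC)
t=manip.grab_frame("top"); u,v=px("top",[.498,-.213,.08]).round().astype(int)
b=cv2.resize(t[v-30:v+30,u-30:u+30],(400,400),interpolation=cv2.INTER_CUBIC)
cv2.imwrite("pics/s6.png",np.hstack([cv2.convertScaleAbs(a,alpha=1.5),b]))
```

```text
t 38.5 pos [ 0.4957 -0.2117  0.3003] jaw 109.69 offset [-1.9 -1.6 17.3] twist 0.002 F [ 0.6 -0.9 -0.9]
dial_knob side tip_of 0.72 [ 0.489 -0.215  0.083] [271. 223.]
```

View pics/s6.png

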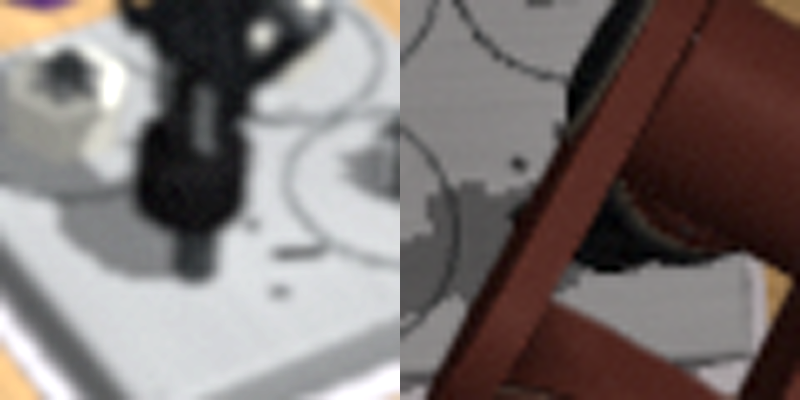

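The side view shows the knob hanging just above the shaft, about 2 mm to the left, which agrees with the computed correction. Lowering it.

play_rows --increments '[{"offset":[-2,-1,4],"twist":0,"grip":0},{"offset":[-2,-1,8],"twist":0,"grip":0},{"offset":[-2,-1,12],"twist":0,"grip":0},{"offset":[-2,-1,15],"twist":0,"grip":0},{"offset":[-2,-1,18],"twist":0,"grip":0}]'

```text
time: 39.12
tool_pos: [0.4984, -0.2134, 0.2842]
tool_rot: [-0.0, -0.17, 0.985, 0.0]
contact_force: [0.6, 0.2, -1.7]
gripper_width: 0.173
```

play_rows --increments '[{"offset":[0,0,1],"twist":0,"grip":0},{"offset":[0,0,2],"twist":0,"grip":0},{"offset":[0,0,3],"twist":0,"grip":0},{"offset":[0,0,4],"twist":0,"grip":0},{"offset":[0,0,4],"twist":0,"grip":0}]'

```text
time: 39.53
tool_pos: [0.4989, -0.2136, 0.2816]
tool_rot: [0.001, -0.17, 0.985, -0.0]
contact_force: [0.5, 0.1, -0.7]
gripper_width: 0.172
```

play_rows --increments '[{"offset":[0,0,1],"twist":0,"grip":0},{"offset":[0,0,2],"twist":0,"grip":0},{"offset":[0,0,3],"twist":0,"grip":0},{"offset":[0,0,5],"twist":0,"grip":0},{"offset":[0,0,5],"twist":0,"grip":0}]'

```text
time: 39.95
tool_pos: [0.4987, -0.2133, 0.2753]
tool_rot: [0.0, -0.17, 0.985, 0.0]
contact_force: [3.3, 0.4, -2.5]
gripper_width: 0.171
```

play_rows --increments '[{"offset":[-1,0,3],"twist":0,"grip":0},{"offset":[-1,0,6],"twist":0,"grip":0},{"offset":[-1,0,9],"twist":0,"grip":0},{"offset":[-1,0,12],"twist":0,"grip":0},{"offset":[-1,0,12],"twist":0,"grip":0}]'

```text
time: 40.37
tool_pos: [0.4992, -0.2129, 0.2626]
tool_rot: [-0.001, -0.17, 0.985, 0.001]
contact_force: [0.2, -0.5, -1.4]
gripper_width: 0.173
```

play_rows --increments '[{"offset":[0,0,3],"twist":0,"grip":0},{"offset":[0,0,5],"twist":0,"grip":0},{"offset":[0,0,7],"twist":0,"grip":0},{"offset":[0,0,9],"twist":0,"grip":0},{"offset":[0,0,9],"twist":0,"grip":0}]'

```text
time: 40.78
tool_pos: [0.4995, -0.2131, 0.2546]
tool_rot: [-0.0, -0.17, 0.985, 0.0]
contact_force: [-0.5, -0.0, -1.5]
gripper_width: 0.17
```

play_rows --increments '[{"offset":[0,0,1],"twist":0,"grip":0},{"offset":[0,0,2],"twist":0,"grip":0},{"offset":[0,0,3],"twist":0,"grip":0},{"offset":[0,0,3],"twist":0,"grip":0}]'

```text
time: 41.12
tool_pos: [0.4999, -0.2133, 0.2543]
tool_rot: [-0.0, -0.17, 0.985, 0.0]
contact_force: [-6.5, 2.5, 12.6]
gripper_width: 0.172
```

Run:
```python
from h import *
s=manip.state(); print(s["contact_force"],s["ft_torque"],s["joint_pos"])
```

```text
[-6.53735276  2.54996929 12.63312132] [0.58327304 1.20119406 0.02724955] [-5.40229581e-01  2.58329115e-03  1.92735711e+00 -3.74519455e-04
  1.21235654e+00 -2.45333501e+00]
```

The knob is fully down. Now I turn it clockwise to the long mark.

play_rows --increments '[{"offset":[0,0,-2],"twist":0.08,"grip":0},{"offset":[0,0,-2],"twist":0.16,"grip":0},{"offset":[0,0,-2],"twist":0.24,"grip":0},{"offset":[0,0,-2],"twist":0.32,"grip":0},{"offset":[0,0,-2],"twist":0.4,"grip":0}]'

```text
time: 41.53
tool_pos: [0.5003, -0.2129, 0.2544]
tool_rot: [0.002, 0.031, 1.0, 0.0]
contact_force: [4.2, 1.0, -0.3]
gripper_width: 0.173
```

play_rows --increments '[{"offset":[0,0,0],"twist":0.08,"grip":0},{"offset":[0,0,0],"twist":0.16,"grip":0},{"offset":[0,0,0],"twist":0.24,"grip":0},{"offset":[0,0,0],"twist":0.26,"grip":0},{"offset":[0,0,0],"twist":0.26,"grip":0}]'

```text
time: 41.95
tool_pos: [0.4998, -0.2132, 0.2543]
tool_rot: [0.001, 0.158, 0.987, -0.0]
contact_force: [1.1, -1.0, 1.1]
gripper_width: 0.171
```

play_rows --increments '[{"offset":[0,0,0],"twist":-0.03,"grip":0},{"offset":[0,0,0],"twist":-0.06,"grip":0},{"offset":[0,0,2],"twist":-0.06,"grip":0},{"offset":[0,0,2],"twist":-0.06,"grip":0},{"offset":[0,0,2],"twist":-0.06,"grip":0}]'

```text
time: 42.37
tool_pos: [0.5, -0.2134, 0.2543]
tool_rot: [0.0, 0.128, 0.992, -0.0]
contact_force: [-4.2, 1.7, 11.9]
gripper_width: 0.168
```

Run:
```python
from h import *
from go import go
go(.5,-.2133,75.2); s=manip.state(); print(s["ft_torque"])
```

```text
t 42.4 pos [ 0.5    -0.2134  0.2543] jaw 75.32 offset [0.  0.1 0. ] twist 0.002 F [-4.2  1.7 11.9]
[0.44021233 0.73790765 0.07209725]
```

Jaw at 75.3° (target 75.2°). I'll release, lift, move away and check.

play_rows --increments '[{"offset":[0,0,-1],"twist":0,"grip":0.3},{"offset":[0,0,-1],"twist":0,"grip":0.5},{"offset":[0,0,-1],"twist":0,"grip":0.6},{"offset":[0,0,-1],"twist":0,"grip":0.6},{"offset":[0,0,-1],"twist":0,"grip":0.6}]'

```text
time: 42.78
tool_pos: [0.4993, -0.213, 0.2521]
tool_rot: [-0.0, 0.128, 0.992, 0.0]
contact_force: [-0.1, 0.7, 0.2]
gripper_width: 0.598
```

play_rows --increments '[{"offset":[0,0,-20],"twist":0,"grip":0.6},{"offset":[0,0,-50],"twist":0,"grip":0.6},{"offset":[0,0,-90],"twist":0,"grip":1},{"offset":[0,0,-120],"twist":0,"grip":1},{"offset":[0,0,-130],"twist":0,"grip":1}]'

```text
time: 43.2
tool_pos: [0.5004, -0.2136, 0.3888]
tool_rot: [0.004, 0.128, 0.992, -0.002]
contact_force: [0.4, 0.1, 1.0]
gripper_width: 0.989
```

play_rows --increments '[{"offset":[0,38,0],"twist":0,"grip":1},{"offset":[0,76,0],"twist":0,"grip":1},{"offset":[0,114,0],"twist":0,"grip":1},{"offset":[0,152,0],"twist":0,"grip":1},{"offset":[0,190,0],"twist":0,"grip":1}]'

```text
time: 43.62
tool_pos: [0.5478, -0.0277, 0.3818]
tool_rot: [-0.001, 0.129, 0.992, 0.0]
contact_force: [0.5, -0.3, -0.2]
gripper_width: 0.999
```

play_rows --increments '[{"offset":[0,38,0],"twist":0,"grip":1},{"offset":[0,76,0],"twist":0,"grip":1},{"offset":[0,114,0],"twist":0,"grip":1},{"offset":[0,152,0],"twist":0,"grip":1},{"offset":[0,190,0],"twist":0,"grip":1}]'

```text
time: 44.03
tool_pos: [0.5963, 0.1563, 0.3816]
tool_rot: [-0.001, 0.128, 0.992, -0.0]
contact_force: [1.1, -0.2, 0.6]
gripper_width: 1.001
```

Run:
```python
from knob import *
f=np.mean([manip.grab_frame("top").astype(float) for _ in range(4)],0)
for q in("rotor1","dial_knob","cap1","jar","bowl","oil"): find(q,"top",pm=.3)
g=manip.grab_frame("side"); find("dial_knob","side",pm=.2); find("rotor1","side",pm=.2)
for a in fitknob(f,.4975,-.212,(-25,-15,-5),.04): print(np.round(a,4))
u,v=px("top",[.55,-.25,.04]).round().astype(int); a=cv2.resize(f[v-50:v+50,u-80:u+80],(800,500),interpolation=cv2.INTER_CUBIC)
cv2.imwrite("pics/end_t.png",np.clip(a,0,255).astype(np.uint8))
u,v=px("side",[.54,-.2,.04]).round().astype(int); cv2.imwrite("pics/end_s.png",cv2.resize(g[v-60:v+90,u-90:u+90],(720,600),interpolation=cv2.INTER_CUBIC))
print(manip.state()["time"])
```

```text
rotor1 top tip_of 0.79 [ 0.617 -0.084  0.046] [289. 167.]
rotor1 top tip_of 0.7 [ 0.49  -0.088  0.04 ] [291. 207.]
rotor1 top tip_of 0.32 [ 0.496 -0.085  0.037] [290. 205.]
dial_knob top tip_of 0.51 [ 0.504 -0.208  0.04 ] [329. 202.]
cap1 top tip_of 0.8 [0.777 0.036 0.   ] [251. 123.]
cap1 top tip_of 0.65 [ 0.596 -0.438  0.004] [396. 174.]
cap1 top tip_of 0.64 [ 0.454 -0.445  0.008] [401. 217.]
cap1 top tip_of 0.58 [0.559 0.069 0.004] [242. 187.]
cap1 top tip_of 0.57 [ 0.526 -0.44   0.007] [398. 195.]
jar top tip_of 0.65 [ 0.306  0.435 -0.001] [130. 267.]
bowl top tip_of 0.75 [ 0.511  0.454 -0.003] [125. 204.]
bowl top tip_of 0.64 [ 0.62  -0.206  0.046] [327. 165.]
oil top tip_of 0.6 [ 0.319 -0.421 -0.002] [394. 259.]
dial_knob side tip_of 0.93 [ 0.495 -0.211  0.041] [272. 231.]
rotor1 side tip_of 0.79 [ 0.62  -0.084  0.045] [285. 198.]
rotor1 side tip_of 0.73 [ 0.495 -0.087  0.038] [254. 210.]
[ 12.6925   0.4968  -0.213  -15.8324]
[ 12.7252   0.4968  -0.2129 -16.0778]
[16.6892  0.4962 -0.2128  0.5793]
44.6833
```

View pics/end_t.png

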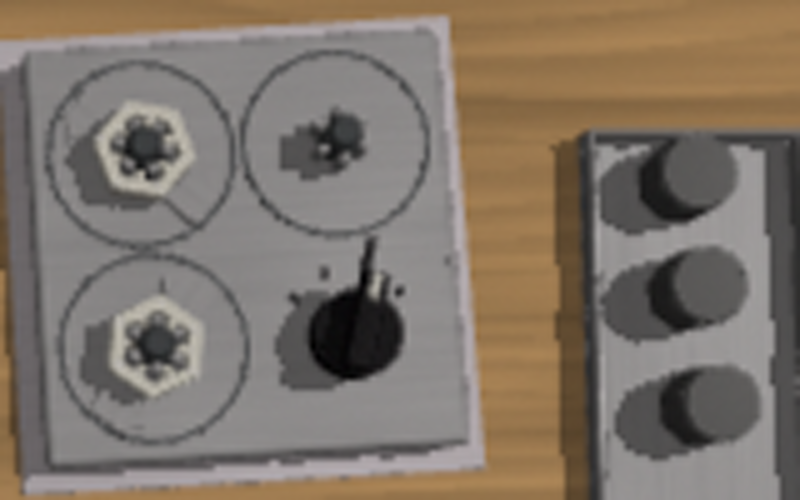

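View pics/end_s.png

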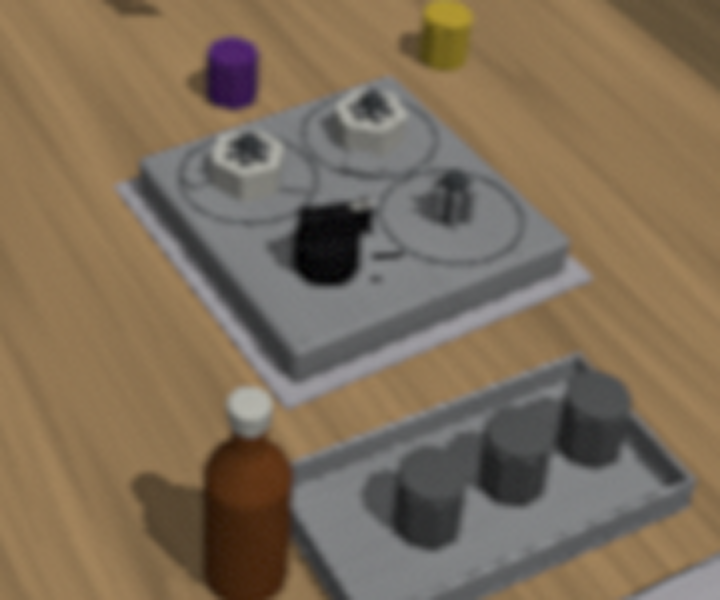

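```bash
python3 -c "
from plant import manip
print(manip.job_done())"
```

```text
the job is handed in; nothing more can be done
None
```

The deck is back together and the job is handed in, after about 45 s of the 210 s allowed.

- **Caps:** all three are off their stubs and standing in a row in the pan. I left the purple and yellow look-alikes alone.
- **Rotors:** only two were there. Each was turned to match its stub and is fully home, one on the stub at deck (+x, +y) and one at (−x, +y). I felt deck contact at the same height for both. The (+x, −y) stub stays bare.
- **Knob:** the shaft started at the 0.6 detent. I pushed the knob fully down, with contact at the expected height, and turned it clockwise 0.6 rad to the long mark.

**Last checks:** the final pictures from both cameras show all of this.
- **Knob angle:** the top view puts the pointer about 1° off the long-mark direction (−15.8° against −14.8°).
- **Jar, bowl and bottle:** each is within about 3 mm of where it first appeared.
- **Forces:** the highest contact force reported was about 15 N.
- **Disagreement:** nothing failed. The camera positions were 1–2 mm off the robot's along x, which I corrected by feel while inserting.

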